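# Fill the shaker tray and start it with the spring-return knob

## Robot

A 6-joint arm with a two-finger parallel gripper is mounted at the origin on a cart in front of the work surface, level with it; the furniture and walls round the work are solid. World frame = base frame: x ahead of the robot, y to its left, z up, the work surface at z = 0. Lengths are in m, angles in rad, forces in N, time in s.
With the tool pointing down it reaches from about 0.35 to 0.775 m from the base axis. Payload 5.5 kg.
Tool frame: the origin (TCP) lies at the very end of the fingers, on their centre line; the grasp point (between the pads) lies 19 mm behind it; z points along the fingers, y is the direction in which the jaws open and shut (so a half turn about z gives the same grasp; the last joint's range is limited). The gripper opens to 85 mm and grips with 20 to 120 N. Pads are 22 mm wide; open, the fingers measure 114 mm over their backs; the gripper's body (76 mm by 85 mm) begins 54 mm behind the grasp point. The pads swing forward as they close: fully open they stand 13 mm farther back than shut.
Start: joints at [-1.363, 0.313, 0.046, 1.304, 0, 1.431], TCP at [0.196, -0.541, 0.231] pointing down, gripper open.
Joint ranges: [-2.76, 2.76], [-0.86, 1.69], [-1.03, 1.26], [-2.2, 2.34], [-1.47, 1.5], [-3.14, 3.14]. Speed limits (rad/s): [2.57, 2.57, 3.14, 3.14, 3.14, 3.14].

## Interface

Orientations are given as a unit quaternion [w, x, y, z].
In Python, from workcell import get_state, vision, workorder, silhouettes, tip_of gives the robot as it stands.
- The arm moves only by the shell command python3 -m inch 'ROWS' [FORCE]. ROWS is JSON, a list of rows, each a list of 7 numbers: the shift along the tool's x, y, z in cm, then the turn, a rotation vector about the tool's x, y, z in degrees, then the finger opening in cm, from 0 to 8.54. In form: [[dx, dy, dz, rx, ry, rz, hand], ...]. A call has 1 to 5 rows; each row shifts and turns the commanded pose from where the row before left it, along the tool's axes as they then stand; what a row does not reach is not made up. A row lasts 1/10 s, in which the tool goes at most 50 mm and 8.59 degrees, less where a joint would pass 70% of its speed; a pose out of reach is approached as far as the arm can. A call with a gripper value outside its range is refused whole. The fingers move at their own pace and stop on an object; FORCE is the grip in N (left out, the last holds). Time passes only in rows, so rows that do not move let the fingers close. It gives the time, the measured TCP pose, the force and the opening at its end, in the units of the state.
- get_state(): the state, without advancing time (a new reading comes with each control period).
- vision.read_camera(name): name is "scene" or "side" or "wrist"; returns a dict with "pixels" (420x560x3 uint8, red, green, blue), "depth" (420x560 float32, m along the optical axis (not along the pixel's ray), 0 where there is no reading), "mtx" (3x3 intrinsics, pixels), "k1" (the pictures are not rectified: a ray, as slopes to the right and down, at radius r is drawn at 1 + k1 r^2 times it, then the intrinsics apply), "T" (4x4, takes a point from camera to world coordinates); the wrist camera has in their place "tool_from_camera" (4x4, takes a point from camera to tool coordinates, whose origin is the TCP and whose axes are the flange's). Camera axes: x right, y up, looking along -z (the intrinsics and any distortion apply to the point x, -y, -z); pixel columns grow to the right and rows downward; lengths in m; the calibration is good to about 2 mm. A picture is of the moment at which its call begins: read the wrist's pose just before it.
- workorder.hand_in(): hands the job in, once; it reports no verdict.
Trained networks look in a picture, given as the dict that the camera call returned (one of the last four; its "shot" number tells which), for a name from the list of things; names that differ only in an ending like _2 or _b are one class to them, and where a whole thing is asked for, a point or a joint stands for the part that bears it (a point fixed in the world has none). Each returns a list of dicts, best first, with "confidence" (0 to 1); they miss things now and then, are a little off and sometimes report something else, mostly with a low value. They report only what shows in the picture. A call takes as long as a camera call. They do not tell look-alikes from the thing itself.
- silhouettes(picture, label): "mask" (420x560 bool, what is visible of it) and "location" ([column, row] in pixels, amid what is visible of it).
- tip_of(picture, label): "location" ([column, row] in pixels: a listed point, or the origin of a listed thing).
The state is a dict: "clock": time; "joint_pos": joint angles; "qvel": joint speeds; "tau": joint torques, N m; "tcp_pos": TCP position; "orientation": TCP orientation; "wrist_force": force on the tool from outside, world axes, zero at the start; "ft_torque": the same for the moment, N m; "finger_gap": finger opening in m.
Only numpy, scipy, OpenCV 4.12 (cv2) and the standard library are available. Lean on these libraries where they do the work, as an engineer would, in place of code of your own. Each camera call takes 0.05 s, during which the arm holds its last target.

## Task

Complete the shaker's jar tray: lower the two spare white jars from the worktop into the two empty pockets so that they stand right down in them, without dropping them, and leave the two jars already in the tray where they are. Only when the tray is full, push the wing handle of the start box clockwise (seen from above) all the way to its stop, keep it there for about a second, and let it spring fully back. Do not shift or tip the bottle, the beaker or the tape roll.

Things in the scene. Friction and masses are not known exactly. Their poses are not given: they have to be found in the camera images.
- tray_jar_1_centre (a point): white sample jar with a white screw lid: round, body 52 mm and lid 57 mm across, 62 mm tall (lid from 46 to 62 mm above its underside); weighs 60 to 110 g. This point is its centre, 31 mm above its underside; z up. Stands in a pocket of the tray from the start; which pocket varies.
- tray_jar_2_centre (a point): white sample jar with a white screw lid: round, body 52 mm and lid 57 mm across, 62 mm tall (lid from 46 to 62 mm above its underside); weighs 60 to 110 g. This point is its centre, 31 mm above its underside; z up. Stands in a pocket of the tray from the start; which pocket varies.
- spare_jar_1_centre (a point): white sample jar with a white screw lid: round, body 52 mm and lid 57 mm across, 62 mm tall (lid from 46 to 62 mm above its underside); weighs 60 to 110 g. This point is its centre, 31 mm above its underside; z up. A spare: stands on the worktop at the start, somewhere to the left or right of the shaker.
- spare_jar_2_centre (a point): white sample jar with a white screw lid: round, body 52 mm and lid 57 mm across, 62 mm tall (lid from 46 to 62 mm above its underside); weighs 60 to 110 g. This point is its centre, 31 mm above its underside; z up. A spare: stands on the worktop at the start, somewhere to the left or right of the shaker.
- pocket_0 (a point): one of the four round pockets of the jar tray, a grey block 160 mm square on a low white shaker fixed to the bench (pockets 58 mm across, 20 mm deep, in a 2 x 2 grid with 84 mm between centres). This point lies on the pocket's axis, 31 mm above its floor, exactly where the centre of a jar standing in it would be (11 mm above the tray's top face, which is 60 mm above the worktop). x and y run along the tray's sides, z up. Any two of the four are empty at the start.
- pocket_1 (a point): one of the four round pockets of the jar tray, a grey block 160 mm square on a low white shaker fixed to the bench (pockets 58 mm across, 20 mm deep, in a 2 x 2 grid with 84 mm between centres). This point lies on the pocket's axis, 31 mm above its floor, exactly where the centre of a jar standing in it would be (11 mm above the tray's top face, which is 60 mm above the worktop). x and y run along the tray's sides, z up. Any two of the four are empty at the start.
- pocket_2 (a point): one of the four round pockets of the jar tray, a grey block 160 mm square on a low white shaker fixed to the bench (pockets 58 mm across, 20 mm deep, in a 2 x 2 grid with 84 mm between centres). This point lies on the pocket's axis, 31 mm above its floor, exactly where the centre of a jar standing in it would be (11 mm above the tray's top face, which is 60 mm above the worktop). x and y run along the tray's sides, z up. Any two of the four are empty at the start.
- pocket_3 (a point): one of the four round pockets of the jar tray, a grey block 160 mm square on a low white shaker fixed to the bench (pockets 58 mm across, 20 mm deep, in a 2 x 2 grid with 84 mm between centres). This point lies on the pocket's axis, 31 mm above its floor, exactly where the centre of a jar standing in it would be (11 mm above the tray's top face, which is 60 mm above the worktop). x and y run along the tray's sides, z up. Any two of the four are empty at the start.
- knob_axis (a point): point on the upright turning axis of the start knob, at mid-height of its wing handle (76 mm above the worktop). The start box is a white box 80 x 90 mm, top 55 mm above the worktop, fixed to the bench; the black wing handle on it is a straight bar 92 mm long (46 mm either side of the axis), 16 mm wide, from 62 to 90 mm above the worktop, on a hub 36 mm across. This frame is fixed to the box: x lies along the bar when the knob is at rest, z up.
- start_knob (a joint): turn of the start knob in rad: 0 at rest, grows clockwise seen from above, hard stop at 1.2. A spring drives it back to 0 when let go: about 0.07 N m at rest, 0.22 N m at the stop (6 N at 38 mm from the axis).
- bottle: bystander: white bottle with a red cap, 48 mm across, 110 mm tall, loose. Origin at the centre of its underside.
- beaker: bystander: clear glass beaker, 75 mm across, 92 mm tall, loose. Origin at the centre of its underside.
- tape_roll: bystander: roll of brown tape lying flat, 92 mm across, 48 mm tall, loose. Origin at the centre of its underside.
Things that resemble listed ones, but are neither listed nor needed, are in the scene too. What is shaped like the part that bears spare_jar_1_centre but purple is not meant.

How it is judged:
By the outcome, as a careful person would: the job done as asked, in the order asked, and still so for the second after the job is handed in, with the robot touching nothing.
It also fails if it takes over 67 s, if anything falls off the work surface, if the arm or the gripper's body presses on something with over 40 N, if the wrist force passes 120 N, or if a joint passes its speed limit or range.

## Working session

There is one attempt and no reset: what is moved stays moved. The work goes in short steps, Python scripts to look and compute and a shell command to move; the robot and the scene stay as the last step left them, time stands still between calls to the robot, and variables do not carry over. Pictures are saved under pics/ and viewed, and the job is handed in when it is done.

```bash
ls; mkdir -p pics
cat > h.py <<'E'
import numpy as np, cv2
from workcell import get_state, vision, workorder, silhouettes, tip_of
from scipy.spatial.transform import Rotation as R
def save(p,n): cv2.imwrite('pics/'+n,p['pixels'][:,:,::-1])
def Tw(p,st=None):
    if 'T' in p: return np.array(p['T'])
    T=np.eye(4); q=st['orientation']; T[:3,:3]=R.from_quat([q[1],q[2],q[3],q[0]]).as_matrix(); T[:3,3]=st['tcp_pos']
    return T@np.array(p['tool_from_camera'])
def ray(p,uv):
    K=np.array(p['mtx']); k=p['k1']
    d=np.array([(uv[0]-K[0,2])/K[0,0],(uv[1]-K[1,2])/K[1,1]]); s=d.copy()
    for _ in range(20): s=d/(1+k*(s@s))
    return np.array([s[0],-s[1],-1.])
def onz(p,uv,z,T):
    r=T[:3,:3]@ray(p,uv); o=T[:3,3]; t=(z-o[2])/r[2]; return o+t*r
def dep(p,uv,T):
    d=p['depth'][int(round(uv[1])),int(round(uv[0]))]; return T[:3,:3]@(ray(p,uv)*d)+T[:3,3]
def cloud(p,T):
    K=np.array(p['mtx']); v,u=np.mgrid[0:420,0:560]
    d=np.stack([(u-K[0,2])/K[0,0],(v-K[1,2])/K[1,1]],-1); s=d.copy()
    for _ in range(20): s=d/(1+p['k1']*(s**2).sum(-1,keepdims=True))
    r=np.stack([s[...,0],-s[...,1],-np.ones_like(s[...,0])],-1)*p['depth'][...,None]
    return r@T[:3,:3].T+T[:3,3]
def proj(p,X,T):
    c=T[:3,:3].T@(np.array(X)-T[:3,3]); s=np.array([c[0],-c[1]])/-c[2]; s=s*(1+p['k1']*(s@s)); K=np.array(p['mtx'])
    return np.array([K[0,0]*s[0]+K[0,2],K[1,1]*s[1]+K[1,2]])
E
cat > a.py <<'E'
from h import *
for c in ['scene','side']:
    p=vision.read_camera(c); save(p,c+'0.png'); T=Tw(p)
    np.savez(c+'0.npz',**{k:v for k,v in p.items()})
    print(c,T[:3,3].round(3),p['k1'])
    for l,z in [('spare_jar_1_centre',.031),('pocket_0',.071),('knob_axis',.076),('bottle',0),('beaker',0),('tape_roll',0)]:
        for o in tip_of(p,l): print(l,round(o['confidence'],2),np.round(o['location']),onz(p,o['location'],z,T).round(3))
print(get_state())
E
python3 a.py
```

```text
pics
scene [-0.292  0.567  0.919] -0.02173280569451748
spare_jar_1_centre 0.82 [275. 243.] [0.391 0.092 0.031]
spare_jar_1_centre 0.77 [252. 272.] [0.339 0.199 0.031]
spare_jar_1_centre 0.76 [227. 246.] [0.457 0.207 0.031]
pocket_0 0.95 [279. 175.] [ 0.596 -0.062  0.071]
pocket_0 0.89 [263. 202.] [0.516 0.05  0.071]
pocket_0 0.69 [290. 193.] [ 0.506 -0.042  0.071]
pocket_0 0.63 [254. 184.] [0.601 0.029 0.071]
knob_axis 0.86 [158. 260.] [0.473 0.396 0.076]
tape_roll 0.88 [182. 240.] [0.576 0.292 0.   ]
tape_roll 0.21 [264. 203.] [0.579 0.004 0.   ]
side [-0.286 -1.206  0.786] -0.19011392047936831
spare_jar_1_centre 0.77 [238. 201.] [0.449 0.203 0.031]
spare_jar_1_centre 0.75 [209. 209.] [0.344 0.203 0.031]
spare_jar_1_centre 0.55 [236. 219.] [0.384 0.095 0.031]
pocket_0 0.69 [295. 212.] [ 0.514 -0.028  0.071]
pocket_0 0.53 [283. 202.] [0.523 0.048 0.071]
knob_axis 0.9 [211. 162.] [0.478 0.454 0.076]
bottle 0.91 [361. 299.] [ 0.469 -0.392  0.   ]
beaker 0.64 [317. 269.] [ 0.457 -0.223  0.   ]
tape_roll 0.63 [265. 190.] [0.6   0.286 0.   ]
{'clock': 0.7, 'joint_pos': array([-1.36258473e+00,  3.13185274e-01,  4.61017108e-02,  1.30360419e+00,
       -2.48707089e-05,  1.43119975e+00]), 'qvel': array([-0.00046994, -0.00044823,  0.00123156, -0.00177486, -0.00085177,
        0.00115301]), 'tau': array([-1.56533220e-03, -4.80290973e+01,  2.98747712e+01, -1.65263450e-04,
       -1.28520878e-04, -2.59666677e-06]), 'tcp_pos': array([ 0.19597567, -0.54061362,  0.23133227]), 'orientation': array([ 5.46798013e-05,  9.84916753e-01,  1.73028862e-01, -1.05660121e-05]), 'wrist_force': array([-0.11848332, -0.15731871, -0.05817972]), 'ft_torque': array([ 0.02098714, -0.01204378, -0.01703596]), 'finger_gap': 0.0851532584692106}
```

View pics/scene0.png

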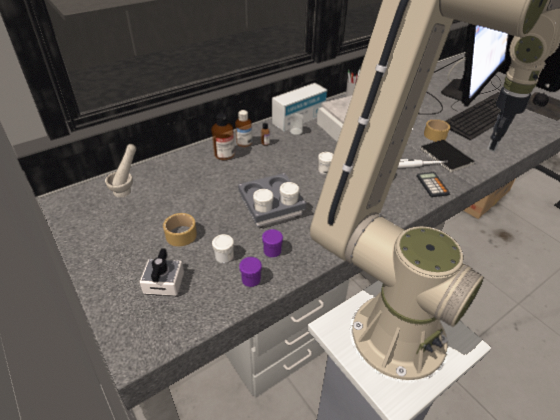

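View pics/side0.png

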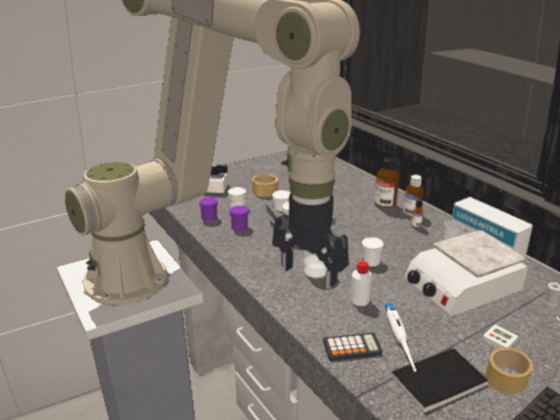

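```bash
cat > b.py <<'E'
from h import *
for c,x0,y0,x1,y1 in [('scene',110,140,350,310),('side',170,130,390,310)]:
    p=dict(np.load(c+'0.npz',allow_pickle=True)); im=p['pixels'][y0:y1,x0:x1,::-1]
    cv2.imwrite(f'pics/{c}_crop.png',cv2.resize(im,None,fx=3.3,fy=3.3,interpolation=cv2.INTER_CUBIC))
E
python3 b.py
```

```text
(no output)
```

View pics/scene_crop.png

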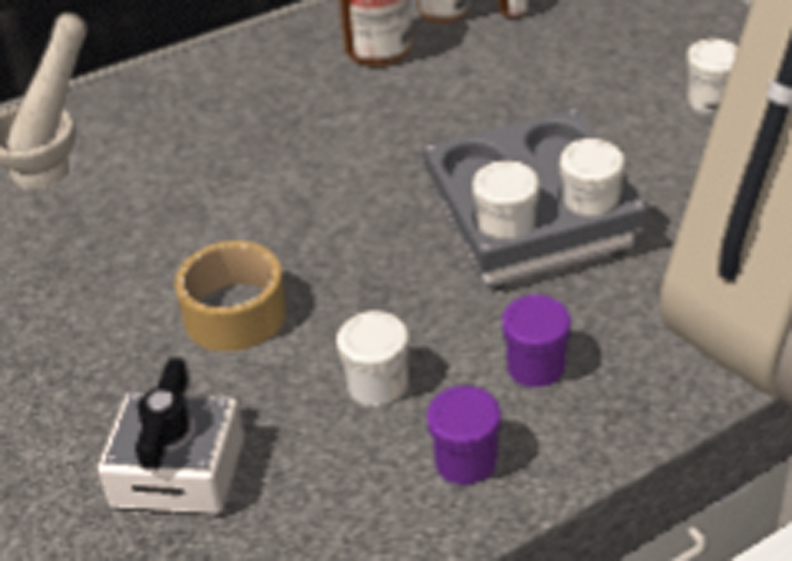

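View pics/side_crop.png

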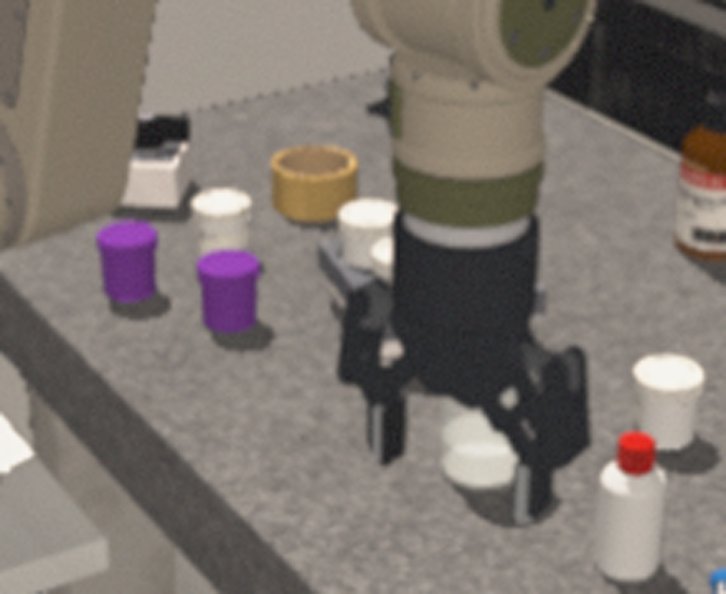

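```bash
cat > c.py <<'E'
from h import *
st=get_state(); p=vision.read_camera('wrist'); save(p,'w0.png')
p1=dict(np.load('scene0.npz')); p2=dict(np.load('side0.npz'))
for p,pts in [(p1,[(223,241),(326,157),(296,122),(182,220),(160,265),(263,195),(289,187)]),(p2,[(373,245),(316,262),(316,270),(237,192),(361,270)])]:
    T=Tw(p)
    for q in pts: print(q,dep(p,q,T).round(3))
E
python3 c.py
```

```text
(223, 241) [0.452 0.22  0.062]
(326, 157) [ 0.6   -0.262  0.061]
(296, 122) [ 0.843 -0.314  0.059]
(182, 220) [0.63  0.263 0.022]
(160, 265) [0.445 0.399 0.088]
(263, 195) [0.514 0.051 0.101]
(289, 187) [ 0.502 -0.034  0.1  ]
(373, 245) [ 0.593 -0.285  0.063]
(316, 262) [ 0.428 -0.255  0.049]
(316, 270) [ 0.428 -0.256  0.025]
(237, 192) [0.451 0.212 0.059]
(361, 270) [ 0.452 -0.4    0.095]
```

View pics/w0.png

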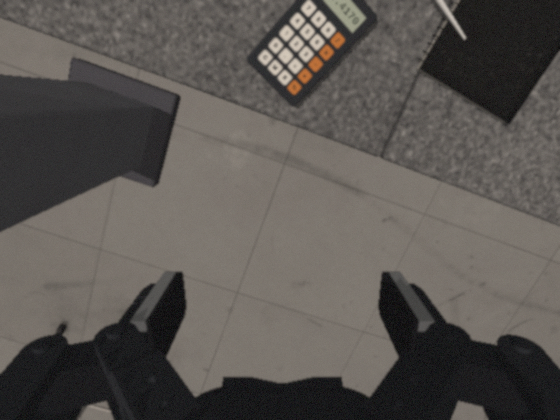

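```bash
cat > d.py <<'E'
from h import *
for c in ['scene','side']:
    p=dict(np.load(c+'0.npz')); T=Tw(p); C=cloud(p,T); rgb=p['pixels'].astype(int)
    white=(rgb.min(-1)>150)&(rgb.max(-1)-rgb.min(-1)<45)
    for n,xy,zl,zh in [('s1',(.452,.212),.057,.067),('s2',(.597,-.272),.057,.067),('t1',(.51,.045),.095,.108),('t2',(.5,-.04),.095,.108)]:
        m=white&(C[...,2]>zl)&(C[...,2]<zh)&(np.hypot(C[...,0]-xy[0],C[...,1]-xy[1])<.05)
        q=C[m]
        if len(q)>10:
            print(c,n,len(q),q.mean(0).round(4),(q[:,:2].min(0)/2+q[:,:2].max(0)/2).round(4),np.ptp(q[:,:2],axis=0).round(3))
p=vision.read_camera('wrist'); print(p['tool_from_camera'],p['mtx'],p['k1'])
E
python3 d.py
```

```text
scene s1 266 [0.4507 0.224  0.0619] [0.4514 0.2229] [0.056 0.057]
scene s2 119 [ 0.6043 -0.2618  0.0617] [ 0.6053 -0.2651] [0.056 0.057]
scene t1 226 [0.5129 0.0513 0.1014] [0.5141 0.0374] [0.058 0.084]
scene t2 209 [ 0.4963 -0.029   0.1015] [ 0.4974 -0.0312] [0.055 0.058]
side s1 93 [0.4524 0.2176 0.0596] [0.4523 0.215 ] [0.053 0.06 ]
side s2 197 [ 0.6003 -0.2717  0.0611] [ 0.6008 -0.2716] [0.058 0.056]
side t1 125 [0.5122 0.0437 0.0994] [0.5137 0.0433] [0.055 0.057]
side t2 40 [ 0.4817 -0.0288  0.0993] [ 0.4835 -0.0301] [0.03  0.044]
[[ 2.25908637e-04  9.51576050e-01  3.07413354e-01  7.78216447e-02]
 [ 9.99999736e-01 -2.46211475e-06 -7.27247807e-04 -6.82866943e-04]
 [-6.91274709e-04  3.07413437e-01 -9.51575799e-01 -1.42612011e-01]
 [ 0.00000000e+00  0.00000000e+00  0.00000000e+00  1.00000000e+00]] [[336.44045441   0.         281.90253318]
 [  0.         336.44045441 209.0700771 ]
 [  0.           0.           1.        ]] -0.020564751816779442
```

```bash
cat > g.py <<'E'
# usage: g.py x y z yawdeg : remaining move in tool axes
import sys
from h import *
def rem(x,y,z,yaw,show=True):
    st=get_state(); q=st['orientation']; Rm=R.from_quat([q[1],q[2],q[3],q[0]])
    G=R.from_euler('z',yaw,degrees=True)*R.from_euler('x',180,degrees=True)
    d=Rm.inv().apply(np.array([x,y,z])-st['tcp_pos'])*100
    dg=G.inv().apply(np.array([x,y,z])-st['tcp_pos'])*100
    rv=(Rm.inv()*G).as_rotvec(degrees=True)
    print('t',round(st['clock'],2),'tcp',st['tcp_pos'].round(4),'j',st['joint_pos'].round(2),'F',st['wrist_force'].round(1),'gap',round(st['finger_gap'],4))
    print('cm in current tool',d.round(2),'rot',rv.round(2),'| cm after rotating',dg.round(2))
if __name__=='__main__': rem(*map(float,sys.argv[1:]))
E
python3 -m inch '[[4.6,-1.8,0,0,0,0,8.5],[4.6,-1.8,0,0,0,0,8.5],[4.6,-1.8,0,0,0,0,8.5],[4.6,-1.8,0,0,0,0,8.5],[4.6,-1.8,0,0,0,0,8.5]]' 40
python3 g.py 0.46 -0.31 0.231 20
```

```text
clock: 1.3
tcp_pos: [0.3827, -0.3763, 0.2315]
orientation: [0.0, 0.985, 0.173, 0.0]
wrist_force: [1.1, -0.9, -0.1]
finger_gap: 0.0849
t 1.3 tcp [ 0.3827 -0.3763  0.2315] j [-0.93  0.24 -0.05  1.28 -0.    1.87] F [ 1.1 -0.9 -0.1] gap 0.0849
cm in current tool [ 9.52 -3.6   0.05] rot [ 0.04 -0.01 -0.1 ] | cm after rotating [ 9.53 -3.58  0.05]
```

```bash
python3 -m inch '[[3.5,-1.3,0,0,0,0,8.5],[3.5,-1.3,0,0,0,0,8.5],[2.5,-1,0,0,0,0,8.5],[0,0,0,0,0,0,8.5]]'
cat > e.py <<'E'
from h import *
import sys
st=get_state(); p=vision.read_camera('wrist'); save(p,sys.argv[1]+'.png'); T=Tw(p,st); print(st['tcp_pos'].round(4))
for l,z in [('spare_jar_1_centre',.031),('spare_jar_1_centre',.071),('pocket_0',.071),('knob_axis',.076),('beaker',0),('bottle',0)]:
    if len(sys.argv)>2 and l[:4] not in sys.argv[2:]: continue
    for o in tip_of(p,l): print(l,z,round(o['confidence'],2),np.round(o['location']),onz(p,o['location'],z,T).round(4))
C=cloud(p,T); rgb=p['pixels'].astype(int); white=(rgb.min(-1)>110)&(rgb.max(-1)-rgb.min(-1)<45)
for zl,zh in [(.055,.068),(.094,.108)]:
    m=(white&(C[...,2]>zl)&(C[...,2]<zh)).astype(np.uint8); n,L,s,c=cv2.connectedComponentsWithStats(m)
    for i in range(1,n):
        if s[i,4]>300:
            q=C[L==i]; (cc,r)=cv2.minEnclosingCircle(q[:,:2].astype(np.float32)); print('white',zl,c[i].round(),s[i,4],q.mean(0).round(4),np.round(cc,4),round(2*r,4))
E
python3 e.py w1
```

```text
clock: 1.7
tcp_pos: [0.4607, -0.3091, 0.2313]
orientation: [-0.0, 0.985, 0.175, 0.0]
wrist_force: [-0.2, -0.4, -0.0]
finger_gap: 0.0852
[ 0.4607 -0.3091  0.2313]
beaker 0 0.59 [212. 161.] [ 0.4462 -0.2302  0.    ]
bottle 0 0.94 [348. 197.] [ 0.4603 -0.3903  0.    ]
bottle 0 0.17 [293.  21.] [ 0.6086 -0.2658  0.    ]
white 0.055 [36. 10.] 1005 [ 0.5316 -0.0631  0.0598] [ 0.5363 -0.0578] 0.0518
white 0.055 [294.  22.] 2962 [ 0.5957 -0.27    0.0613] [ 0.6012 -0.2683] 0.0575
white 0.055 [495.  84.] 2532 [ 0.6118 -0.4526  0.0641] [ 0.6291 -0.4693] 0.1488
```

View pics/w1.png

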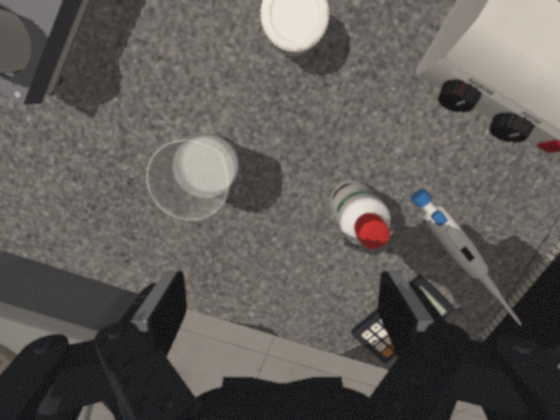

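```bash
python3 -m inch '[[4,0.2,0,0,0,0,8.5],[2,0.1,0,0,0,0,8.5],[0,0,0,0,0,0,8.5]]' 
python3 e.py w2 spar
python3 g.py 0.601 -0.268 0.12 20
```

```text
clock: 2.35
tcp_pos: [0.5173, -0.2939, 0.231]
orientation: [0.0, 0.985, 0.173, 0.0]
wrist_force: [-0.5, -0.4, 0.2]
finger_gap: 0.0846
[ 0.5173 -0.2939  0.231 ]
white 0.055 [48. 56.] 2848 [ 0.556  -0.0634  0.0598] [ 0.5676 -0.0593] 0.1046
white 0.055 [486. 132.] 2784 [ 0.6274 -0.452   0.0636] [ 0.659  -0.4856] 0.2038
white 0.055 [287.  87.] 3493 [ 0.6023 -0.2673  0.0614] [ 0.6018 -0.2675] 0.058
white 0.094 [539.  43.] 3180 [ 0.6937 -0.4304  0.1054] [ 0.6956 -0.4396] 0.0687
t 2.5 tcp [ 0.5151 -0.2942  0.2311] j [-0.65  0.35  0.1   1.32 -0.    2.14] F [-0.1 -0.2 -0.4] gap 0.085
cm in current tool [ 8.98  0.46 11.1 ] rot [-0.03  0.04 -0.12] | cm after rotating [ 8.97  0.48 11.11]
```

View pics/w2.png

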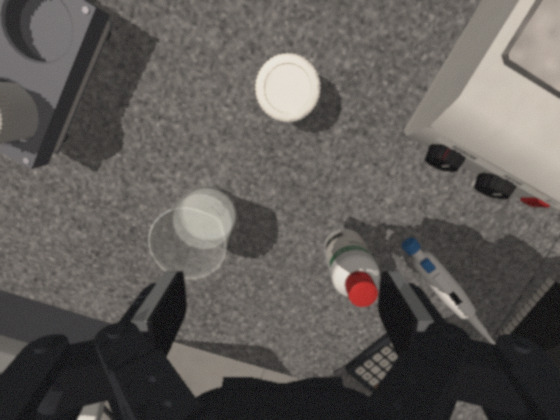

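```bash
python3 -m inch '[[4.1,0.1,2.5,0,0,0,8.5],[3.5,0.2,3.5,0,0,0,8.5],[1.5,0.15,4,0,0,0,8.5],[0,0,1.5,0,0,0,8.5],[0,0,0,0,0,0,8.5]]' 
python3 g.py 0.602 -0.2675 0.035 20
```

```text
clock: 3.0
tcp_pos: [0.6004, -0.2662, 0.1127]
orientation: [-0.002, 0.985, 0.173, -0.003]
wrist_force: [-0.0, -0.1, 0.2]
finger_gap: 0.0853
t 3.0 tcp [ 0.6004 -0.2662  0.1127] j [-0.54  0.53  0.08  1.13 -0.    2.26] F [-0.  -0.1  0.2] gap 0.0853
cm in current tool [0.14 0.22 7.77] rot [-0.3   0.27 -0.1 ] | cm after rotating [0.11 0.18 7.77]
```

```bash
python3 -m inch '[[0,0.1,2.5,0,0,0,8.5],[0.1,0.1,2.5,0,0,0,8.5],[0,0,1.8,0,0,0,8.5],[0,0,1,0,0,0,8.5],[0,0,0,0,0,0,8.5]]' 
python3 g.py 0.602 -0.2675 0.035 20
python3 -m inch '[[0,0,0,0,0,0,5],[0,0,0,0,0,0,5],[0,0,0,0,0,0,5],[0,0,0,0,0,0,5],[0,0,0,0,0,0,5]]' 40
python3 g.py 0.602 -0.2675 0.035 20
```

```text
clock: 3.5
tcp_pos: [0.6037, -0.269, 0.0382]
orientation: [-0.0, 0.985, 0.172, -0.0]
wrist_force: [0.8, 0.5, 0.1]
finger_gap: 0.0851
t 3.5 tcp [ 0.6037 -0.269   0.0382] j [-0.54  0.59 -0.01  0.97 -0.    2.25] F [0.8 0.5 0.1] gap 0.0851
cm in current tool [-0.11 -0.2   0.32] rot [-0.04  0.05 -0.14] | cm after rotating [-0.11 -0.2   0.32]
clock: 4.0
tcp_pos: [0.6057, -0.2691, 0.0406]
orientation: [0.001, 0.985, 0.173, 0.001]
wrist_force: [-1.4, 0.4, 6.2]
finger_gap: 0.0554
t 4.0 tcp [ 0.6057 -0.2691  0.0406] j [-0.54  0.59 -0.01  0.97 -0.    2.25] F [-1.4  0.4  6.2] gap 0.0554
cm in current tool [-0.29 -0.28  0.56] rot [ 0.15 -0.1  -0.07] | cm after rotating [-0.29 -0.28  0.56]
```

```bash
python3 -m inch '[[0,0,0,0,0,0,5],[0,0,-1,0,0,0,5],[0,0,-2,0,0,0,5],[0,0,-4,0,0,0,5],[0,0,0,0,0,0,5]]' 
python3 g.py 0.55 -0.2 0.2 33
cat > f.py <<'E'
from h import *
import sys
p=vision.read_camera(sys.argv[1]); 
a=[int(v) for v in sys.argv[3:7]]
im=p['pixels'][a[1]:a[3],a[0]:a[2],::-1]; f=min(790/im.shape[1],590/im.shape[0]); cv2.imwrite('pics/'+sys.argv[2]+'.png',cv2.resize(im,None,fx=f,fy=f,interpolation=cv2.INTER_CUBIC))
E
python3 f.py wrist w3 0 0 560 420
```

```text
clock: 4.5
tcp_pos: [0.608, -0.2704, 0.1152]
orientation: [0.003, 0.985, 0.173, 0.004]
wrist_force: [1.1, 0.2, -0.6]
finger_gap: 0.0552
t 4.5 tcp [ 0.608  -0.2704  0.1152] j [-0.54  0.53  0.09  1.12 -0.    2.25] F [ 1.1  0.2 -0.6] gap 0.0552
cm in current tool [-3.   -8.52 -8.57] rot [  0.5   -0.32 -13.06] | cm after rotating [-1.03 -9.06 -8.48]
```

View pics/w3.png

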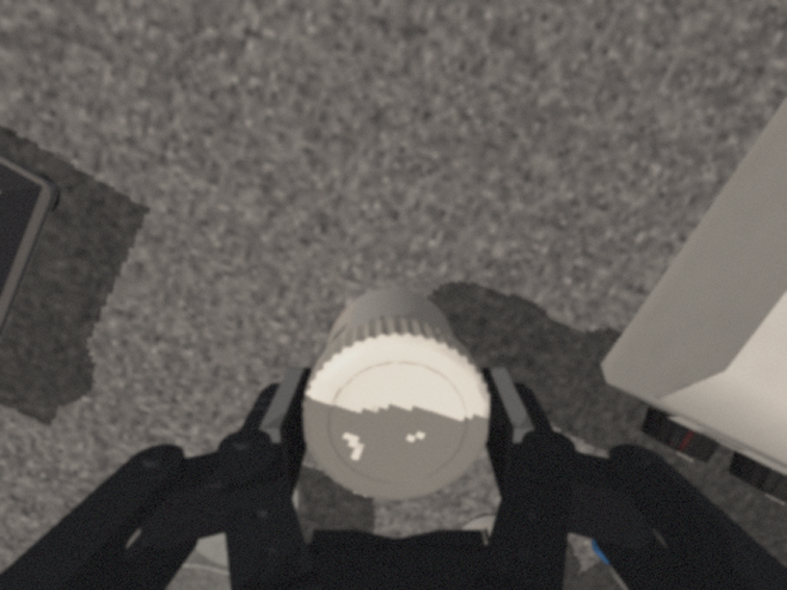

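```bash
python3 -m inch '[[0,-1,-4.5,0,0,-6.5,5],[-1,-3,-4,0,0,-6.5,5],[-1,-4,-2,0,0,0,5],[-1,-4,0,0,0,0,5],[-1,-4,0,0,0,0,5]]' 
python3 g.py 0.41 -0.09 0.23 33
```

```text
clock: 5.05
tcp_pos: [0.488, -0.1518, 0.213]
orientation: [0.0, 0.959, 0.283, 0.0]
wrist_force: [-0.7, 0.3, -0.7]
finger_gap: 0.0555
t 5.05 tcp [ 0.488  -0.1518  0.213 ] j [-0.46  0.2  -0.15  1.22  0.    2.11] F [-0.7  0.3 -0.7] gap 0.0555
cm in current tool [-3.19 -9.43 -1.72] rot [ 0.06 -0.04 -0.08] | cm after rotating [-3.18 -9.43 -1.7 ]
```

```bash
python3 -m inch '[[-1,-3.5,-1,0,0,0,5],[-1.2,-3.5,-0.7,0,0,0,5],[-1,-2.4,0,0,0,0,5],[0,0,0,0,0,0,5],[0,0,0,0,0,0,5]]' 
python3 e.py w4 pock spar
cat > jt.py <<'E'
from h import *
# held-jar lid top in tool frame
p=vision.read_camera('wrist'); T=np.array(p['tool_from_camera']); C=cloud(p,T)
m=(np.hypot(C[...,0],C[...,1])<.045)&(C[...,2]<-.015)&(C[...,2]>-.05)&(p['depth']>0)
q=C[m]; h=np.histogram(q[:,2],bins=np.arange(-.05,-.014,.002)); print(h)
rgb=p['pixels'].astype(int); w=m&(rgb.min(-1)>90)&(rgb.max(-1)-rgb.min(-1)<45); q=C[w]; zt=np.median(q[:,2]); q=q[abs(q[:,2]-zt)<.003]; print('lid top z',zt,len(q)); (c,r)=cv2.minEnclosingCircle(q[:,:2].astype(np.float32)); print('centre tool xy',np.round(c,4),2*r, 'bbox', q.min(0).round(4),q.max(0).round(4))
E
python3 jt.py; python3 g.py 0.41 -0.09 0.23 33
```

```text
clock: 5.55
tcp_pos: [0.411, -0.091, 0.2296]
orientation: [0.0, 0.959, 0.284, 0.0]
wrist_force: [0.3, -0.1, -0.6]
finger_gap: 0.0554
[ 0.411  -0.091   0.2296]
spare_jar_1_centre 0.031 0.93 [104.  90.] [0.3913 0.1014 0.031 ]
spare_jar_1_centre 0.071 0.93 [104.  90.] [0.4012 0.0839 0.071 ]
white 0.055 [241.  36.] 2605 [0.501  0.0092 0.0599] [0.5108 0.016 ] 0.1486
white 0.055 [397. 213.] 335 [ 0.4499 -0.1994  0.0617] [ 0.448  -0.2125] 0.0603
white 0.094 [197.   8.] 975 [0.4962 0.0376 0.1014] [0.5    0.0397] 0.0466
white 0.094 [280.  64.] 4787 [ 0.4973 -0.0326  0.1014] [ 0.4968 -0.0329] 0.0576
(array([ 386,  192,  163,  250,  638,  266,  259,  310,  306,  302,  285,
        271,  272, 2722, 9160, 1310,  364]), array([-0.05 , -0.048, -0.046, -0.044, -0.042, -0.04 , -0.038, -0.036,
       -0.034, -0.032, -0.03 , -0.028, -0.026, -0.024, -0.022, -0.02 ,
       -0.018, -0.016]))
lid top z -0.02122039238473164 12691
centre tool xy [ 0.0036 -0.0007] 0.06912968307733536 bbox [-0.0303 -0.0346 -0.0242] [ 0.0271  0.0332 -0.0182]
t 5.8 tcp [ 0.4117 -0.0918  0.2292] j [-0.41  0.02 -0.32  1.24 -0.    2.16] F [ 0.5 -0.1 -0.4] gap 0.0549
cm in current tool [-0.04 -0.24 -0.08] rot [-0.02  0.02 -0.1 ] | cm after rotating [-0.04 -0.24 -0.08]
```

View pics/w4.png

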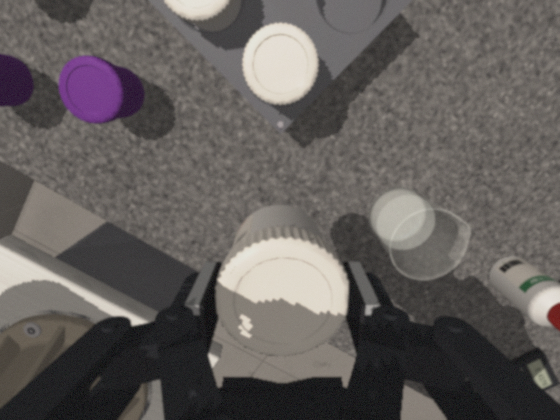

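```bash
python3 -m inch '[[4,0,0,0,0,0,5],[4,0,-1,0,0,0,5],[1,0,-1,0,0,0,5],[0,0,0,0,0,0,5],[0,0,0,0,0,0,5]]'
cat > tray.py <<'E'
from h import *
import sys
st=get_state(); p=vision.read_camera('wrist'); save(p,sys.argv[1]+'.png'); T=Tw(p,st); C=cloud(p,T); print(st['tcp_pos'].round(4))
for o in tip_of(p,'pocket_0'): print(round(o['confidence'],2),np.round(o['location']),onz(p,o['location'],.071,T).round(4))
rgb=p['pixels'].astype(int); white=(rgb.min(-1)>110)&(rgb.max(-1)-rgb.min(-1)<45)
R0=(C[...,0]>.4)&(C[...,0]<.72)&(abs(C[...,1])<.16)
m=(white&R0&(C[...,2]>.094)&(C[...,2]<.108)).astype(np.uint8); n,L,s,c=cv2.connectedComponentsWithStats(m)
for i in range(1,n):
    if s[i,4]>600:
        q=C[L==i]; (cc,r)=cv2.minEnclosingCircle(q[:,:2].astype(np.float32)); print('lid',c[i].round(),np.round(cc,4),round(2*r,4))
# tray top face and pocket floors, as rasters
for n,zl,zh in [('top',.056,.064),('floor',.034,.046)]:
    q=C[R0&(C[...,2]>zl)&(C[...,2]<zh)&(p['depth']>0)]
    I=np.zeros((320,320),np.uint8); ij=((q[:,:2]-[.4,-.16])*1000).astype(int).clip(0,319); I[ij[:,0],ij[:,1]]=255
    I=cv2.morphologyEx(I,cv2.MORPH_CLOSE,np.ones((3,3))); cv2.imwrite(f'pics/{sys.argv[1]}_{n}.png',np.flipud(np.fliplr(cv2.resize(I,None,fx=1.8,fy=1.8))))
    if n=='top':
        cs,_=cv2.findContours(I,cv2.RETR_EXTERNAL,cv2.CHAIN_APPROX_NONE); k=np.vstack([c for c in cs if cv2.contourArea(c)>300]); rr=cv2.minAreaRect(k); print('rect',np.array(rr[0])[::-1]/1000+[.4,-.16],rr[1],rr[2])
    else:
        n2,L,s,c=cv2.connectedComponentsWithStats(I)
        for i in range(1,n2):
            if s[i,4]>300: print('floor',s[i],c[i][::-1]/1000+[.4,-.16])
E
python3 tray.py w5; python3 jt.py
```

```text
clock: 6.3
tcp_pos: [0.4865, -0.0425, 0.2488]
orientation: [-0.0, 0.959, 0.283, -0.001]
wrist_force: [0.0, 0.1, -0.7]
finger_gap: 0.0551
[ 0.4865 -0.0425  0.2488]
0.91 [281.  35.] [0.596  0.0304 0.071 ]
0.78 [344. 105.] [ 0.5787 -0.0491  0.071 ]
lid [208. 106.] [0.5139 0.0487] 0.058
lid [280. 175.] [ 0.4968 -0.0328] 0.0576
rect [0.50267072 0.01070512] (165.63404846191406, 258.41204833984375) 15.49484920501709
floor [  80  149   58   59 2641] [ 0.57820977 -0.05180841]
floor [ 163  167   58   58 2586] [0.59612452 0.03147718]
(array([ 356,  213,  176,  238,  630,  274,  247,  315,  307,  301,  284,
        258,  278, 2652, 9182, 1372,  352]), array([-0.05 , -0.048, -0.046, -0.044, -0.042, -0.04 , -0.038, -0.036,
       -0.034, -0.032, -0.03 , -0.028, -0.026, -0.024, -0.022, -0.02 ,
       -0.018, -0.016]))
lid top z -0.021188767429185767 12705
centre tool xy [0.0057 0.0029] 0.07523023337125778 bbox [-0.0304 -0.0344 -0.0242] [ 0.0274  0.0404 -0.0182]
```

View pics/w5.png

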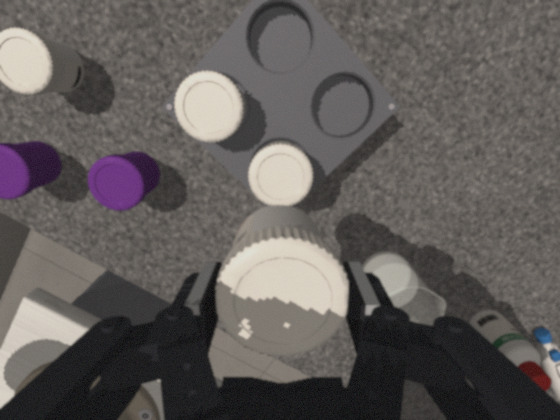

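View pics/w5_top.png

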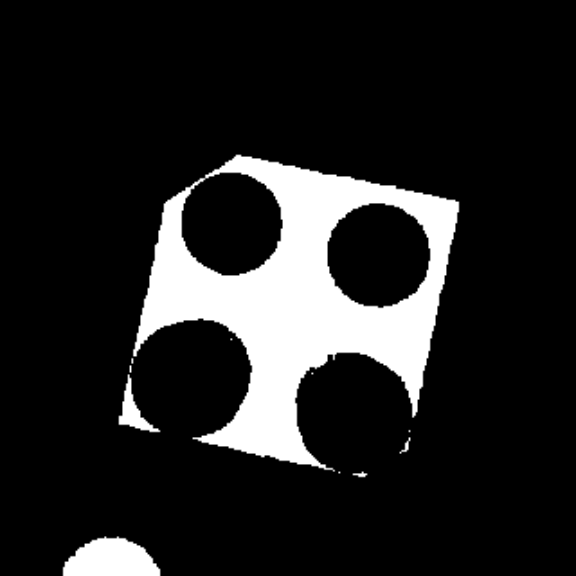

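```bash
python3 g.py 0.5797 -0.0505 0.118 33
python3 -m inch '[[2.5,1.5,1,0,0,0,5],[3,2.5,2,0,0,0,5],[1.8,1.8,3.5,0,0,0,5],[0,0,3,0,0,0,5],[0,0,1.5,0,0,0,5]]' 
python3 g.py 0.5797 -0.0505 0.118 33
```

```text
t 6.45 tcp [ 0.4856 -0.0427  0.2488] j [-0.25  0.14 -0.13  1.3  -0.    2.32] F [-0.3  0.1 -0.9] gap 0.0547
cm in current tool [ 7.5   5.77 13.07] rot [-0.05  0.07 -0.13] | cm after rotating [ 7.47  5.78 13.08]
clock: 6.95
tcp_pos: [0.5775, -0.0517, 0.1358]
orientation: [-0.001, 0.959, 0.283, -0.002]
wrist_force: [-1.1, 1.0, -0.8]
finger_gap: 0.0557
t 6.95 tcp [ 0.5775 -0.0517  0.1358] j [-0.23  0.37 -0.11  1.1  -0.    2.34] F [-1.1  1.  -0.8] gap 0.0557
cm in current tool [0.26 0.02 1.77] rot [-0.21  0.22 -0.14] | cm after rotating [0.25 0.02 1.78]
```

```bash
python3 -m inch '[[0.1,0,1,0,0,0,5],[0,0,0,0,0,0,5],[0,0,0,0,0,0,5]]' 
python3 g.py 0.5797 -0.0505 0.118 33;python3 tray.py w6; python3 jt.py
```

```text
clock: 7.25
tcp_pos: [0.5804, -0.0511, 0.1304]
orientation: [0.0, 0.959, 0.283, 0.0]
wrist_force: [0.4, 0.2, -0.9]
finger_gap: 0.055
t 7.25 tcp [ 0.5804 -0.0511  0.1304] j [-0.23  0.37 -0.12  1.08 -0.    2.34] F [ 0.4  0.2 -0.9] gap 0.055
cm in current tool [-0.03 -0.09  1.24] rot [ 0.05 -0.04 -0.1 ] | cm after rotating [-0.03 -0.09  1.24]
[ 0.5804 -0.0511  0.1304]
0.55 [180. 134.] [0.5975 0.032  0.071 ]
lid [ 71. 246.] [0.5137 0.0486] 0.0589
lid [220. 345.] [ 0.5036 -0.0513] 0.0363
rect [ 0.54554959 -0.00083133] (161.35321044921875, 161.34068298339844) 12.295266151428223
floor [  81  157   57   47 1008] [ 0.58729365 -0.04588889]
floor [ 163  166   59   58 2580] [0.59419961 0.03212674]
(array([ 354,  216,  164,  235,  620,  293,  266,  300,  311,  293,  288,
        265,  271, 2652, 9228, 1307,  366]), array([-0.05 , -0.048, -0.046, -0.044, -0.042, -0.04 , -0.038, -0.036,
       -0.034, -0.032, -0.03 , -0.028, -0.026, -0.024, -0.022, -0.02 ,
       -0.018, -0.016]))
lid top z -0.021184893651970828 12702
centre tool xy [ 0.0062 -0.0041] 0.07472309470176697 bbox [-0.0306 -0.0414 -0.0242] [ 0.027   0.0329 -0.0182]
```

View pics/w6.png

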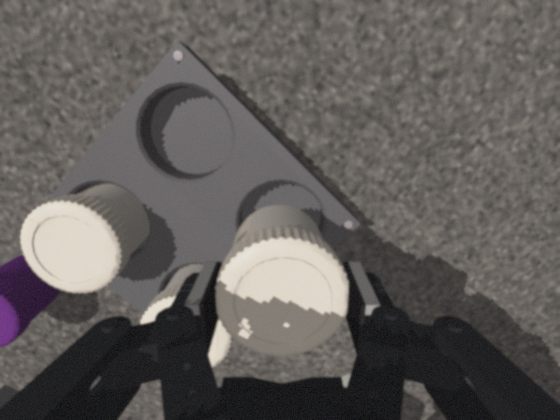

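```bash
python3 -m inch '[[0,-0.1,1.5,0,0,0,5],[0,0,1,0,0,0,5],[0,0,0.5,0,0,0,5],[0,0,0.3,0,0,0,5],[0,0,0,0,0,0,5]]' 
python3 g.py 0.5793 -0.0503 0.082 33
```

```text
clock: 7.9
tcp_pos: [0.5796, -0.0499, 0.0963]
orientation: [-0.0, 0.959, 0.283, -0.0]
wrist_force: [-0.1, -0.5, -1.5]
finger_gap: 0.0554
t 7.9 tcp [ 0.5796 -0.0499  0.0963] j [-0.22  0.4  -0.17  1.   -0.    2.34] F [-0.1 -0.5 -1.5] gap 0.0554
cm in current tool [-0.04  0.02  1.43] rot [-0.02  0.02 -0.07] | cm after rotating [-0.04  0.02  1.43]
```

Already 4 mm into the pocket with no contact force. Continuing.

```bash
python3 -m inch '[[0,0,0.5,0,0,0,5],[0,0,0.4,0,0,0,5],[0,0,0.3,0,0,0,5],[0,0,0.1,0,0,0,5],[0,0,0,0,0,0,5]]' 
python3 g.py 0.5793 -0.0503 0.081 33
```

```text
clock: 8.4
tcp_pos: [0.5795, -0.0499, 0.0833]
orientation: [-0.0, 0.959, 0.283, -0.0]
wrist_force: [-0.7, 0.1, -1.3]
finger_gap: 0.0554
t 8.4 tcp [ 0.5795 -0.0499  0.0833] j [-0.22  0.41 -0.19  0.97 -0.    2.34] F [-0.7  0.1 -1.3] gap 0.0554
cm in current tool [-0.04  0.02  0.23] rot [-0.01  0.02 -0.07] | cm after rotating [-0.04  0.02  0.23]
```

```bash
python3 -m inch '[[0,0,0.1,0,0,0,5],[0,0,0.1,0,0,0,5],[0,0,0.05,0,0,0,5],[0,0,0,0,0,0,5]]' 
python3 g.py 0.5793 -0.0503 0.081 33
```

```text
clock: 8.8
tcp_pos: [0.5797, -0.0499, 0.081]
orientation: [0.0, 0.959, 0.283, -0.0]
wrist_force: [-0.2, 0.1, -0.2]
finger_gap: 0.0552
t 8.8 tcp [ 0.5797 -0.0499  0.081 ] j [-0.22  0.41 -0.19  0.97 -0.    2.34] F [-0.2  0.1 -0.2] gap 0.0552
cm in current tool [-0.05  0.01 -0.  ] rot [ 0.    0.   -0.07] | cm after rotating [-0.05  0.01 -0.  ]
```

```bash
python3 -m inch '[[0,0,0.05,0,0,0,5],[0,0,0,0,0,0,5],[0,0,0,0,0,0,7.5],[0,0,0,0,0,0,8.2],[0,0,0,0,0,0,8.2]]' 
python3 g.py 0.5793 -0.0503 0.081 33
python3 -m inch '[[0,0,-1,0,0,0,8.2],[0,0,-3,0,0,0,8.2],[0,0,-4.5,0,0,0,8.2],[0,0,-3.5,0,0,0,8.2],[0,0,0,0,0,0,8.2]]' 
python3 tray.py w7
python3 g.py 0.40 0.08 0.22 50
```

```text
clock: 9.3
tcp_pos: [0.5798, -0.0499, 0.0806]
orientation: [0.0, 0.959, 0.283, 0.0]
wrist_force: [-1.0, 0.4, -0.2]
finger_gap: 0.0821
t 9.3 tcp [ 0.5798 -0.0499  0.0806] j [-0.22  0.41 -0.19  0.97 -0.    2.34] F [-1.   0.4 -0.2] gap 0.0821
cm in current tool [-0.06  0.   -0.04] rot [ 0.01 -0.01 -0.07] | cm after rotating [-0.06  0.   -0.04]
clock: 9.8
tcp_pos: [0.5829, -0.0506, 0.2073]
orientation: [0.003, 0.959, 0.283, 0.005]
wrist_force: [0.3, 0.3, -0.0]
finger_gap: 0.0818
[ 0.5829 -0.0506  0.2073]
0.73 [206. 132.] [0.5956 0.0305 0.071 ]
lid [127. 210.] [0.5143 0.0493] 0.0582
lid [275. 211.] [ 0.5755 -0.0487] 0.0579
lid [211. 275.] [ 0.4978 -0.0329] 0.0578
rect [0.50249763 0.01181445] (166.5689239501953, 257.7425537109375) 15.214539527893066
floor [ 163  166   58   58 2572] [0.59450622 0.03177799]
t 9.9 tcp [ 0.5805 -0.0501  0.2022] j [-0.22  0.33  0.    1.24 -0.    2.34] F [-0.4  0.5  0.2] gap 0.0819
cm in current tool [ -8.08 -20.73  -1.85] rot [  0.16  -0.11 -17.07] | cm after rotating [ -1.64 -22.19  -1.78]
```

View pics/w7.png

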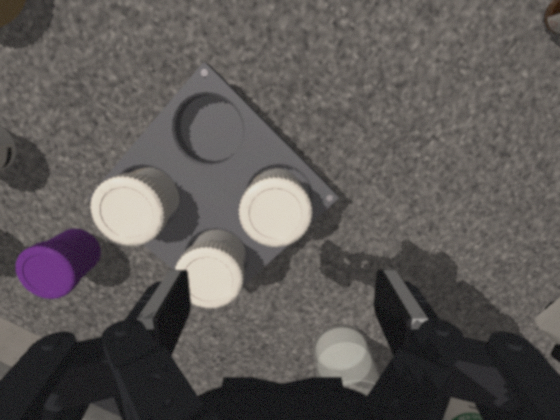

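```bash
python3 -m inch '[[-1,-4.5,-0.5,0,0,0,8.5],[-1,-4.8,-0.5,0,0,0,8.5],[-1,-4.8,-0.5,0,0,0,8.5],[-1,-4.8,0,0,0,0,8.5],[-1,-4.8,0,0,0,0,8.5]]' 
python3 -m inch '[[0,-3,0,0,0,0,8.5],[0,-1.5,0,0,0,0,8.5],[0,0,0,0,0,0,8.5],[0,0,0,0,0,0,8.5]]' 
python3 e.py w8 spar
python3 g.py 0.452 0.217 0.12 33
```

```text
clock: 10.4
tcp_pos: [0.4064, 0.1227, 0.2141]
orientation: [-0.0, 0.959, 0.283, -0.001]
wrist_force: [-0.2, 1.4, 0.3]
finger_gap: 0.0849
clock: 10.8
tcp_pos: [0.384, 0.1595, 0.2147]
orientation: [0.0, 0.959, 0.284, -0.001]
wrist_force: [0.5, 0.2, 0.2]
finger_gap: 0.0849
[0.384  0.1595 0.2147]
spare_jar_1_centre 0.031 0.79 [265.  88.] [0.4494 0.2213 0.031 ]
spare_jar_1_centre 0.031 0.57 [336. 207.] [0.392  0.0998 0.031 ]
spare_jar_1_centre 0.071 0.79 [265.  88.] [0.4493 0.219  0.071 ]
spare_jar_1_centre 0.071 0.57 [336. 207.] [0.399  0.1124 0.071 ]
white 0.055 [72.  6.] 329 [0.4188 0.3827 0.0558] [0.4235 0.3798] 0.0418
white 0.055 [264.  85.] 3848 [0.4513 0.2213 0.0614] [0.4507 0.2214] 0.0578
white 0.055 [512. 167.] 686 [ 0.5138 -0.0014  0.0609] [0.5116 0.0168] 0.1017
white 0.094 [496. 140.] 4624 [0.5135 0.0517 0.1013] [0.5135 0.0496] 0.0592
white 0.094 [541. 214.] 2366 [ 0.4904 -0.0221  0.1009] [ 0.4964 -0.0317] 0.058
t 10.95 tcp [0.3849 0.1589 0.215 ] j [ 0.2   0.01 -0.36  1.2  -0.    2.77] F [ 0.5 -1.1  1. ] gap 0.0851
cm in current tool [ 8.8  -1.24  9.49] rot [-0.    0.05 -0.15] | cm after rotating [ 8.8  -1.21  9.5 ]
```

View pics/w8.png

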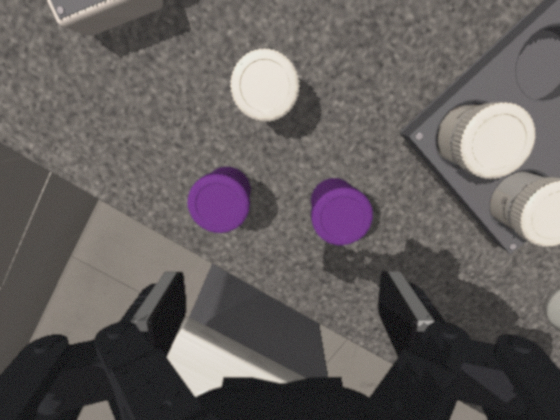

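```bash
python3 -m inch '[[4,-0.7,1.5,0,0,0,8.5],[3.5,-0.6,3,0,0,0,8.5],[1.5,-0.3,3.5,0,0,0,8.5],[0,0,1.5,0,0,0,8.5],[0,0,0,0,0,0,8.5]]' 
python3 g.py 0.451 0.2213 0.035 33
```

```text
clock: 11.45
tcp_pos: [0.4499, 0.2208, 0.1173]
orientation: [0.0, 0.959, 0.283, -0.003]
wrist_force: [-1.2, 0.0, -0.1]
finger_gap: 0.0848
t 11.45 tcp [0.4499 0.2208 0.1173] j [ 0.3   0.24 -0.34  1.   -0.    2.86] F [-1.2  0.  -0.1] gap 0.0848
cm in current tool [0.17 0.02 8.23] rot [-0.09  0.36 -0.14] | cm after rotating [0.12 0.01 8.23]
```

```bash
python3 -m inch '[[0,0,2.5,0,0,0,8.5],[0,0,2.5,0,0,0,8.5],[0,0,2,0,0,0,8.5],[0,0,1.1,0,0,0,8.5],[0,0,0,0,0,0,8.5]]' 
python3 g.py 0.451 0.2213 0.035 33
python3 -m inch '[[0,0,0,0,0,0,5],[0,0,0,0,0,0,5],[0,0,0,0,0,0,5],[0,0,0,0,0,0,5],[0,0,0,0,0,0,5]]' 40
python3 g.py 0.451 0.2213 0.035 33
```

```text
clock: 11.95
tcp_pos: [0.4509, 0.2212, 0.039]
orientation: [0.0, 0.959, 0.283, -0.001]
wrist_force: [-0.3, 0.5, 1.2]
finger_gap: 0.0853
t 11.95 tcp [0.4509 0.2212 0.039 ] j [ 0.3   0.32 -0.45  0.8  -0.    2.86] F [-0.3  0.5  1.2] gap 0.0853
cm in current tool [ 0.01 -0.    0.4 ] rot [-0.02  0.1  -0.13] | cm after rotating [ 0.01 -0.    0.4 ]
clock: 12.45
tcp_pos: [0.4526, 0.2222, 0.0412]
orientation: [0.0, 0.959, 0.283, 0.002]
wrist_force: [-0.9, -0.2, 6.5]
finger_gap: 0.0547
t 12.45 tcp [0.4526 0.2222 0.0412] j [ 0.3   0.32 -0.45  0.8  -0.    2.86] F [-0.9 -0.2  6.5] gap 0.0547
cm in current tool [-0.19 -0.01  0.62] rot [ 0.07 -0.17 -0.07] | cm after rotating [-0.19 -0.01  0.62]
```

```bash
python3 -m inch '[[0,0,-1,0,0,0,5],[0,0,-3,0,0,0,5],[0,0,-4.5,0,0,0,5],[0,0,-4.5,0,0,0,5],[0.2,2,-3,0,0,0,5]]'
python3 -m inch '[[0.3,4.5,0,0,0,0,5],[0.3,4.5,0,0,0,0,5],[0.3,4.5,0,0,0,0,5],[0.3,4.5,0,0,0,0,5],[0.3,2.5,0,0,0,0,5]]'
python3 -m inch '[[0,0,0,0,0,0,5],[0,0,0,0,0,0,5],[0,0,0,0,0,0,5]]'
python3 tray.py w9; python3 jt.py; python3 g.py 0.5975 0.0325 0.118 33
```

```text
clock: 12.95
tcp_pos: [0.4635, 0.2075, 0.2037]
orientation: [-0.0, 0.959, 0.285, 0.002]
wrist_force: [1.5, 0.3, -0.3]
finger_gap: 0.055
clock: 13.45
tcp_pos: [0.5896, 0.0394, 0.2003]
orientation: [0.001, 0.959, 0.282, 0.001]
wrist_force: [0.1, 0.6, -0.6]
finger_gap: 0.0551
clock: 13.75
tcp_pos: [0.5871, 0.0432, 0.1998]
orientation: [-0.0, 0.959, 0.284, -0.0]
wrist_force: [-0.1, -0.3, -0.9]
finger_gap: 0.0549
[0.5871 0.0432 0.1998]
0.6 [302. 197.] [0.5964 0.0302 0.071 ]
lid [382. 267.] [ 0.5791 -0.0488] 0.0539
lid [307. 353.] [ 0.4915 -0.0407] 0.0542
rect [0.50385226 0.01445532] (160.94940185546875, 258.8538818359375) 15.172914505004883
floor [ 162  169   57   54 2196] [0.59699408 0.03095401]
(array([ 347,  233,  162,  236,  631,  265,  256,  321,  310,  295,  291,
        264,  270,  310, 7899, 4686,  410]), array([-0.05 , -0.048, -0.046, -0.044, -0.042, -0.04 , -0.038, -0.036,
       -0.034, -0.032, -0.03 , -0.028, -0.026, -0.024, -0.022, -0.02 ,
       -0.018, -0.016]))
lid top z -0.020253207330413248 12510
centre tool xy [0.0067 0.0027] 0.075566865503788 bbox [-0.0309 -0.0349 -0.0232] [ 0.0272  0.0404 -0.0173]
t 13.9 tcp [0.5872 0.0435 0.1999] j [-0.06  0.35  0.02  1.24  0.    2.5 ] F [-0.7 -0.2 -1.2] gap 0.055
cm in current tool [0.26 1.48 8.19] rot [ 0.   -0.01  0.02] | cm after rotating [0.26 1.48 8.19]
```

View pics/w9.png

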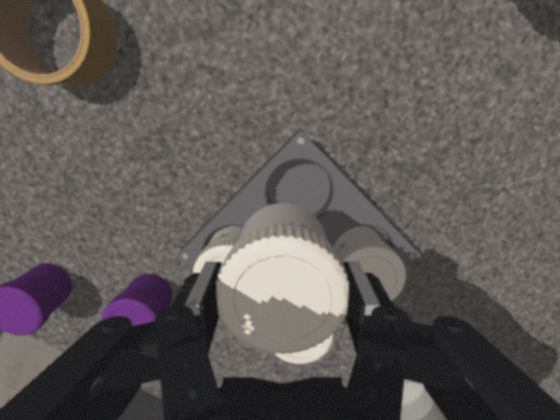

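```bash
python3 -m inch '[[0.1,0.8,2.5,0,0,0,5],[0.2,0.7,2.5,0,0,0,5],[0,0,2,0,0,0,5],[0,0,0,0,0,0,5],[0,0,0,0,0,0,5]]' 
python3 g.py 0.5979 0.0325 0.082 33
```

```text
clock: 14.4
tcp_pos: [0.5981, 0.032, 0.1298]
orientation: [-0.0, 0.959, 0.284, -0.0]
wrist_force: [-0.0, 0.2, -1.2]
finger_gap: 0.0551
t 14.4 tcp [0.5981 0.032  0.1298] j [-0.08  0.41 -0.07  1.09 -0.    2.49] F [-0.   0.2 -1.2] gap 0.0551
cm in current tool [ 0.02 -0.05  4.78] rot [-0.02  0.03 -0.02] | cm after rotating [ 0.01 -0.05  4.78]
```

```bash
python3 -m inch '[[0,-0.05,1.5,0,0,0,5],[0,0,1,0,0,0,5],[0,0,0.7,0,0,0,5],[0,0,0.2,0,0,0,5],[0,0,0,0,0,0,5]]' 
python3 g.py 0.5979 0.0325 0.082 33
```

```text
clock: 14.9
tcp_pos: [0.5982, 0.0319, 0.0956]
orientation: [0.0, 0.959, 0.283, -0.0]
wrist_force: [0.1, -0.5, -0.5]
finger_gap: 0.0551
t 14.9 tcp [0.5982 0.0319 0.0956] j [-0.08  0.43 -0.12  1.02 -0.    2.49] F [ 0.1 -0.5 -0.5] gap 0.0551
cm in current tool [ 0.01 -0.07  1.36] rot [-0.    0.01 -0.07] | cm after rotating [ 0.01 -0.07  1.36]
```

```bash
python3 -m inch '[[0,-0.05,0.4,0,0,0,5],[0,0,0.4,0,0,0,5],[0,0,0.3,0,0,0,5],[0,0,0.1,0,0,0,5],[0,0,0,0,0,0,5]]' 
python3 g.py 0.5979 0.0325 0.082 33
python3 -m inch '[[0,0,0.1,0,0,0,5],[0,0,0.05,0,0,0,5],[0,0,0,0,0,0,5]]' 
python3 g.py 0.5979 0.0325 0.082 33
```

```text
clock: 15.4
tcp_pos: [0.5978, 0.0322, 0.0832]
orientation: [-0.0, 0.959, 0.283, -0.0]
wrist_force: [-0.0, 0.1, -1.0]
finger_gap: 0.0551
t 15.4 tcp [0.5978 0.0322 0.0832] j [-0.08  0.44 -0.14  0.99 -0.    2.49] F [-0.   0.1 -1. ] gap 0.0551
cm in current tool [ 0.02 -0.02  0.12] rot [-0.01  0.02 -0.08] | cm after rotating [ 0.02 -0.02  0.12]
clock: 15.7
tcp_pos: [0.598, 0.0322, 0.082]
orientation: [0.0, 0.959, 0.283, 0.0]
wrist_force: [-1.6, 1.2, -0.8]
finger_gap: 0.0551
t 15.7 tcp [0.598  0.0322 0.082 ] j [-0.08  0.44 -0.14  0.99 -0.    2.49] F [-1.6  1.2 -0.8] gap 0.0551
cm in current tool [ 0.   -0.03  0.  ] rot [ 0.01 -0.   -0.07] | cm after rotating [ 0.   -0.03  0.  ]
```

```bash
python3 -m inch '[[0,0,0.05,0,0,0,5],[0,0,0.05,0,0,0,5],[0,0,0,0,0,0,5]]' 
python3 g.py 0.5979 0.0325 0.082 33
```

```text
clock: 16.0
tcp_pos: [0.5981, 0.0322, 0.0813]
orientation: [0.0, 0.959, 0.283, 0.0]
wrist_force: [-1.0, 0.2, 1.4]
finger_gap: 0.0549
t 16.0 tcp [0.5981 0.0322 0.0813] j [-0.08  0.44 -0.14  0.98 -0.    2.49] F [-1.   0.2  1.4] gap 0.0549
cm in current tool [-0.   -0.04 -0.07] rot [ 0.02 -0.01 -0.07] | cm after rotating [-0.   -0.04 -0.07]
```

```bash
python3 -m inch '[[0,0,0,0,0,0,7.5],[0,0,0,0,0,0,8.2],[0,0,0,0,0,0,8.2],[0,0,-1,0,0,0,8.2],[0,0,-3,0,0,0,8.2]]' 
python3 -m inch '[[0,0,-4.5,0,0,0,8.2],[0,0,-4.5,0,0,0,8.2],[-4,0,-3,0,0,0,8.2],[-4,0,0,0,0,0,8.2],[0,0,0,0,0,0,8.2]]' 
sed -i "s/print('lid',/print('lid z',q[:,2].mean().round(4),/" tray.py
python3 tray.py w10
python3 g.py 0.345 0.31 0.25 33
```

```text
clock: 16.5
tcp_pos: [0.5957, 0.0324, 0.119]
orientation: [-0.001, 0.959, 0.283, -0.003]
wrist_force: [0.8, 0.7, 0.8]
finger_gap: 0.082
clock: 17.0
tcp_pos: [0.5277, -0.0126, 0.2431]
orientation: [0.0, 0.959, 0.282, -0.0]
wrist_force: [-0.3, 0.7, 0.7]
finger_gap: 0.0819
[ 0.5277 -0.0126  0.2431]
lid z 0.1014 [283.  95.] [0.596  0.0315] 0.0578
lid z 0.1014 [214. 168.] [0.5133 0.049 ] 0.0578
lid z 0.1015 [348. 169.] [ 0.5754 -0.0486] 0.0578
lid z 0.1014 [282. 231.] [ 0.4967 -0.0326] 0.0581
rect [0.5025768  0.01195804] (165.9759979248047, 257.99664306640625) 15.27548599243164
t 17.1 tcp [ 0.5307 -0.0116  0.2421] j [-0.17  0.22 -0.05  1.3   0.    2.39] F [ 0.3  0.6 -0.2] gap 0.0821
cm in current tool [  1.86 -37.09  -0.83] rot [ 0.07 -0.08 -0.14] | cm after rotating [  1.95 -37.08  -0.79]
```

View pics/w10.png

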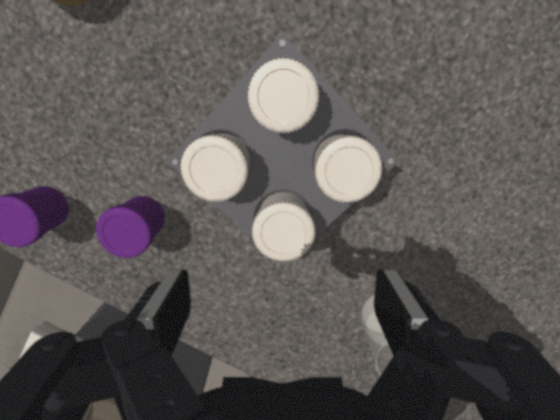

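```bash
python3 -m inch '[[0.8,-4.4,0,0,0,-7.5,0],[1.4,-4.3,0,0,0,-7.5,0],[1.9,-4.1,0,0,0,-7.5,0],[2.4,-3.8,0,0,0,-7.5,0],[2.9,-3.4,0,0,0,-7.5,0]]' 
python3 -m inch '[[3.3,-3,0,0,0,0,0],[1,-1,0,0,0,0,0],[0,0,0,0,0,0,0],[0,0,0,0,0,0,0]]'
cat > k.py <<'E'
from h import *
import sys
st=get_state(); p=vision.read_camera('wrist'); save(p,sys.argv[1]+'.png'); T=Tw(p,st); C=cloud(p,T); print(st['tcp_pos'].round(4))
for o in tip_of(p,'knob_axis'): print(round(o['confidence'],2),np.round(o['location']),onz(p,o['location'],.076,T).round(4))
R0=(np.hypot(C[...,0]-.47,C[...,1]-.40)<.09)&(p['depth']>0)
q=C[R0&(C[...,2]>.082)&(C[...,2]<.097)]; print(len(q),q.mean(0).round(4))
I=np.zeros((200,200),np.uint8); ij=((q[:,:2]-[.37,.30])*1000).astype(int).clip(0,199); I[ij[:,0],ij[:,1]]=255
I=cv2.morphologyEx(I,cv2.MORPH_CLOSE,np.ones((3,3)))
n,L,s,c=cv2.connectedComponentsWithStats(I)
for i in range(1,n):
    if s[i,4]>100:
        r=cv2.minAreaRect(np.argwhere(L==i).astype(np.float32)); b=cv2.boxPoints(r); e=sorted([(np.linalg.norm(b[j]-b[j-1]),tuple(b[j]-b[j-1])) for j in (0,1)])[-1]
        print('bar',np.array(r[0])/1000+[.3705,.3005],r[1],'angle of long side',np.degrees(np.arctan2(e[1][1],e[1][0]))%180)
q=C[R0&(C[...,2]>.05)&(C[...,2]<.058)]; print('boxtop',q.min(0).round(3),q.max(0).round(3))
E
python3 k.py w11; python3 g.py 0.42 0.25 0.25 70
```

```text
clock: 17.6
tcp_pos: [0.4438, 0.1983, 0.2409]
orientation: [-0.0, 0.815, 0.579, 0.0]
wrist_force: [0.3, -0.3, -0.7]
finger_gap: 0.0087
clock: 18.0
tcp_pos: [0.4212, 0.2501, 0.2408]
orientation: [0.0, 0.817, 0.577, -0.0]
wrist_force: [0.3, -0.8, 0.4]
finger_gap: -0.0004
[0.4212 0.2501 0.2408]
0.78 [264.   7.] [0.4573 0.3976 0.076 ]
2029 [0.4645 0.3863 0.0887]
bar [0.45899055 0.38910432] (22.71087646484375, 78.5526123046875) angle of long side 155.43283
boxtop [0.401 0.341 0.05 ] [0.502 0.418 0.058]
t 18.1 tcp [0.4214 0.2492 0.2408] j [ 0.37  0.15 -0.15  1.28 -0.    2.28] F [0.  0.3 0.6] gap -0.0003
cm in current tool [ 0.02 -0.16 -0.92] rot [0.01 0.03 0.35] | cm after rotating [ 0.02 -0.16 -0.92]
```

View pics/w11.png

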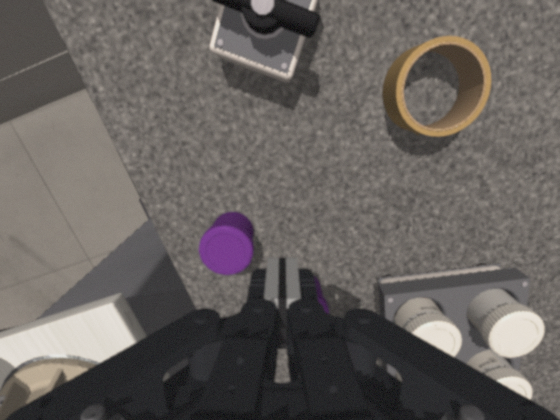

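```bash
python3 -m inch '[[4,0,-0.5,0,0,0,0],[3.5,0,-0.5,0,0,0,0],[0,0,0,0,0,0,0],[0,0,0,0,0,0,0]]' 
python3 k.py w12; python3 g.py 0.42 0.25 0.25 70
```

```text
clock: 18.5
tcp_pos: [0.4465, 0.3198, 0.2505]
orientation: [0.0, 0.817, 0.576, -0.001]
wrist_force: [-0.2, -1.1, -0.1]
finger_gap: -0.0002
[0.4465 0.3198 0.2505]
0.87 [267. 104.] [0.458  0.3958 0.076 ]
2595 [0.4562 0.3985 0.0891]
bar [0.45646186 0.39785408] (35.60647201538086, 89.96849822998047) angle of long side 127.47618
boxtop [0.401 0.341 0.05 ] [0.513 0.455 0.058]
t 18.6 tcp [0.4458 0.3192 0.2506] j [ 0.48  0.26  0.02  1.33 -0.    2.39] F [-0.1 -0.3 -0.3] gap 0.0001
cm in current tool [-7.38 -0.1   0.07] rot [-0.03  0.07  0.33] | cm after rotating [-7.38 -0.06  0.06]
```

View pics/w12.png

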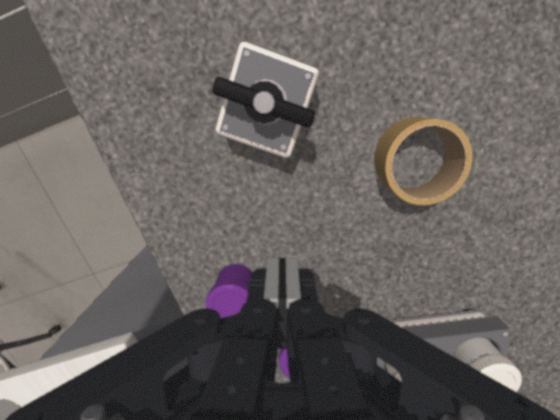

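```bash
cat > k2.py <<'E'
from h import *
st=get_state(); p=vision.read_camera('wrist'); T=Tw(p,st); C=cloud(p,T)
R0=(np.hypot(C[...,0]-.4575,C[...,1]-.397)<.06)&(p['depth']>0)&(C[...,2]>.086)&(C[...,2]<.094)
q=C[R0][:,:2]; c=np.array([.4575,.397])
for _ in range(5):
    f=q[np.hypot(*(q-c).T)>.024]; 
    u,s,v=np.linalg.svd(f-f.mean(0),full_matrices=False); d=v[0]; t=(f-c)@d; w=(f-c)@v[1]
    c=c+d*(t.max()+t.min())/2+v[1]*np.median(w)
print('centre',c.round(4),'angle',np.degrees(np.arctan2(d[1],d[0]))%180,'len',np.ptp(t),'wid',np.ptp(w))
for uv in [(217,88),(312,117),(264,102)]: print(onz(p,uv,.09,T).round(4))
E
python3 k2.py
```

```text
centre [0.4565 0.3982] angle 141.0307283740261 len 0.09131936400411769 wid 0.016002451079983333
[0.4226 0.4217 0.09  ]
[0.4912 0.3717 0.09  ]
[0.4562 0.3975 0.09  ]
```

```bash
python3 -m inch '[[3,-3.1,0,0,0,0,0],[3.1,-3.2,0,0,0,0,0],[0,0,1.5,0,0,-8,0],[0,0,1.5,0,0,-8,0],[0,0,1.5,0,0,-8,0]]' 
python3 -m inch '[[0,0,1.5,0,0,-8,0],[0,0,1.5,0,0,-8,0],[0,0,1,0,0,-8,0],[0,0,0,0,0,-8,0],[0,0,0,0,0,-8,0]]' 
python3 -m inch '[[0,0,0,0,0,-7,0],[0,0,0,0,0,0,0],[0,0,0,0,0,0,0]]' 
python3 g.py 0.408 0.3985 0.066 141; python3 k2.py; python3 f.py side s2 130 120 330 270; python3 f.py wrist w13 0 0 560 420
```

```text
clock: 19.15
tcp_pos: [0.4066, 0.3985, 0.2057]
orientation: [0.0, 0.677, 0.736, 0.0]
wrist_force: [0.3, -0.5, -0.3]
finger_gap: 0.0001
clock: 19.65
tcp_pos: [0.4066, 0.3977, 0.1656]
orientation: [-0.0, 0.385, 0.923, -0.001]
wrist_force: [-0.6, 0.5, 0.6]
finger_gap: -0.0003
clock: 19.95
tcp_pos: [0.407, 0.3984, 0.1662]
orientation: [0.0, 0.332, 0.943, 0.0]
wrist_force: [0.1, 0.4, -0.1]
finger_gap: 0.0
t 19.95 tcp [0.407  0.3984 0.1662] j [ 0.63  0.33 -0.09  1.15 -0.    1.31] F [ 0.1  0.4 -0.1] gap 0.0
cm in current tool [-0.07  0.07 10.02] rot [0.   0.01 0.2 ] | cm after rotating [-0.07  0.07 10.02]
centre [0.4539 0.4016] angle 144.05122621606094 len 0.08402378926194656 wid 0.015802584257040536
[0.3138 0.4216 0.09  ]
[0.3641 0.4566 0.09  ]
[0.3382 0.4388 0.09  ]
```

View pics/w13.png

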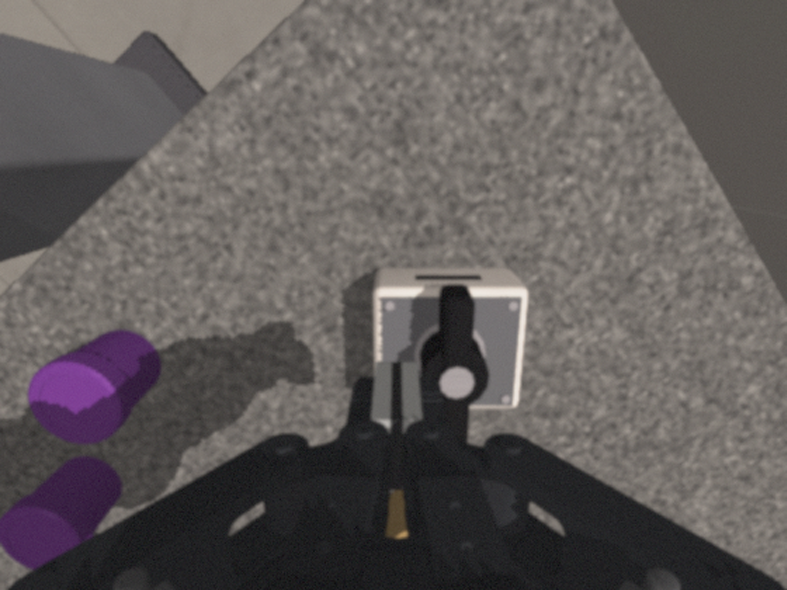

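```bash
python3 -m inch '[[0,0,3,0,0,0,0],[0,0,3,0,0,0,0],[0,0,2,0,0,0,0],[0,0,1.6,0,0,0,0],[0,0,0,0,0,0,0]]' 
python3 g.py 0.408 0.3985 0.070 141; python3 f.py wrist w14 0 0 560 420;python3 f.py scene s14 110 200 250 305
```

```text
clock: 20.6
tcp_pos: [0.4052, 0.3979, 0.0675]
orientation: [-0.001, 0.331, 0.944, -0.002]
wrist_force: [-0.6, -0.1, -0.0]
finger_gap: -0.0003
t 20.6 tcp [0.4052 0.3979 0.0675] j [ 0.64  0.4  -0.24  0.93 -0.    1.31] F [-0.6 -0.1 -0. ] gap -0.0003
cm in current tool [-0.18  0.22 -0.25] rot [-0.27 -0.07  0.37] | cm after rotating [-0.18  0.22 -0.25]
```

View pics/w14.png

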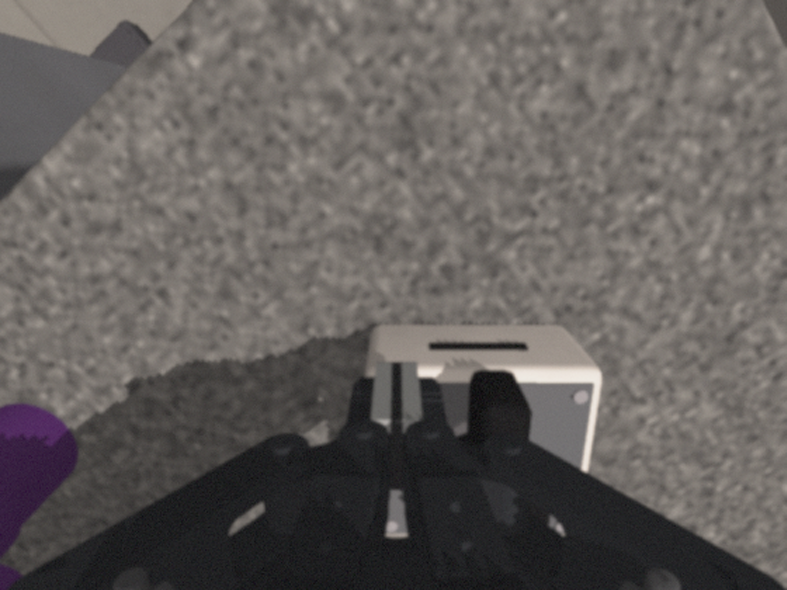

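View pics/s14.png

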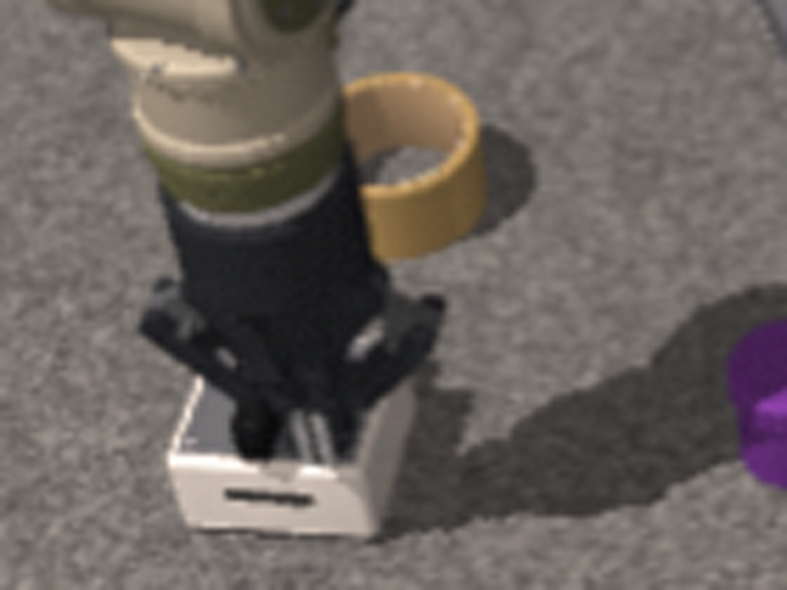

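```bash
python3 -m inch '[[-0.2,0.3,-0.4,0,0,0,0],[0,0.3,0,0,0,0,0],[0,0.3,0,0,0,0,0],[0,0,0,0,0,0,0]]' 
python3 -m inch '[[0,0.2,0,0,0,0,0],[0,0.2,0,0,0,0,0],[0,0,0,0,0,0,0]]' 
python3 g.py 0.408 0.3985 0.072 141
```

```text
clock: 21.1
tcp_pos: [0.4144, 0.4051, 0.0745]
orientation: [0.0, 0.33, 0.944, 0.0]
wrist_force: [-0.3, -3.5, 0.8]
finger_gap: -0.0002
clock: 21.4
tcp_pos: [0.4161, 0.4081, 0.0738]
orientation: [-0.0, 0.33, 0.944, -0.0]
wrist_force: [-3.0, -1.2, 1.6]
finger_gap: 0.0
t 21.4 tcp [0.4161 0.4081 0.0738] j [ 0.64  0.42 -0.2   0.95  0.    1.31] F [-3.  -1.2  1.6] gap 0.0
cm in current tool [ 0.04 -1.26  0.18] rot [-0.05 -0.03  0.44] | cm after rotating [ 0.03 -1.26  0.18]
```

```bash
python3 -m inch '[[0.2,0.51,0,0,0,7.5,0],[0.2,0.51,0,0,0,7.5,0],[0.2,0.51,0,0,0,7.5,0],[0.2,0.51,0,0,0,7.5,0],[0,0,0,0,0,0,0]]' 
python3 g.py 0.4565 0.398 0.072 111
```

```text
clock: 21.9
tcp_pos: [0.4263, 0.4273, 0.0737]
orientation: [-0.0, 0.563, 0.826, -0.001]
wrist_force: [-3.3, -2.1, 3.1]
finger_gap: 0.0001
t 21.9 tcp [0.4263 0.4273 0.0737] j [ 0.65  0.46 -0.14  0.98  0.    1.85] F [-3.3 -2.1  3.1] gap 0.0001
cm in current tool [-3.83  1.74  0.16] rot [-0.08 -0.    0.43] | cm after rotating [-3.82  1.77  0.17]
```

```bash
python3 -m inch '[[0.19,0.51,0,0,0,7.5,0],[0.19,0.51,0,0,0,7.5,0],[0.19,0.51,0,0,0,7.5,0],[0.19,0.51,0,0,0,7.5,0],[0,0,0,0,0,0,0]]' 
python3 g.py 0.4565 0.398 0.072 81
```

```text
clock: 22.4
tcp_pos: [0.4444, 0.4389, 0.0737]
orientation: [-0.001, 0.757, 0.653, -0.0]
wrist_force: [-5.7, 2.6, 1.7]
finger_gap: 0.0
t 22.4 tcp [0.4444 0.4389 0.0737] j [ 0.65  0.49 -0.08  1.    0.    2.37] F [-5.7  2.6  1.7] gap 0.0
cm in current tool [-3.87  1.8   0.16] rot [-0.13 -0.06  0.52] | cm after rotating [-3.85  1.83  0.17]
```

```bash
python3 -m inch '[[0.1,0.28,0,0,0,4,0],[0.1,0.28,0,0,0,4,0],[0,0,0,0,0,0,0]]' 
python3 g.py 0.4565 0.398 0.072 72
python3 -m inch '[[0,0.15,0,0,0,1,0],[0,0,0,0,0,0,0]]' 
python3 g.py 0.4565 0.398 0.072 72
```

```text
clock: 22.7
tcp_pos: [0.4486, 0.4405, 0.0738]
orientation: [-0.003, 0.8, 0.599, -0.001]
wrist_force: [-10.2, 4.0, 3.5]
finger_gap: -0.0001
t 22.7 tcp [0.4486 0.4405 0.0738] j [ 0.65  0.5  -0.07  1.    0.01  2.5 ] F [-10.2   4.    3.5] gap -0.0001
cm in current tool [-3.85  1.95  0.16] rot [-0.31 -0.07  1.66] | cm after rotating [-3.8   2.06  0.18]
clock: 22.9
tcp_pos: [0.4488, 0.4406, 0.0737]
orientation: [-0.004, 0.805, 0.593, -0.002]
wrist_force: [-12.7, 5.8, 4.3]
finger_gap: 0.0002
t 22.9 tcp [0.4488 0.4406 0.0737] j [ 0.65  0.5  -0.07  1.01  0.01  2.52] F [-12.7   5.8   4.3] gap 0.0002
cm in current tool [-3.84  1.99  0.15] rot [-0.43 -0.1   0.78] | cm after rotating [-3.81  2.04  0.17]
```

```bash
python3 -m inch '[[0,0.15,0,0,0,0,0],[0,0,0,0,0,0,0],[0,0,0,0,0,0,0],[0,0,0,0,0,0,0],[0,0,0,0,0,0,0]]' 
python3 f.py wrist w15 0 0 560 420;python3 f.py scene s15 110 200 250 305
python3 -m inch '[[0,0,0,0,0,0,0],[0,0,0,0,0,0,0],[0,0,0,0,0,0,0],[0,0,0,0,0,0,0],[0,0,0,0,0,0,0]]' 
python3 g.py 0.4565 0.398 0.072 72
```

```text
clock: 23.4
tcp_pos: [0.449, 0.4406, 0.0737]
orientation: [-0.004, 0.805, 0.594, -0.002]
wrist_force: [-15.4, 7.1, 5.4]
finger_gap: -0.0003
clock: 24.0
tcp_pos: [0.449, 0.4405, 0.0737]
orientation: [-0.004, 0.805, 0.594, -0.002]
wrist_force: [-15.3, 6.4, 5.9]
finger_gap: -0.0002
t 24.0 tcp [0.449  0.4405 0.0737] j [ 0.64  0.5  -0.06  1.01  0.01  2.51] F [-15.3   6.4   5.9] gap -0.0002
cm in current tool [-3.84  1.97  0.15] rot [-0.54 -0.09  0.86] | cm after rotating [-3.81  2.03  0.17]
```

View pics/w15.png

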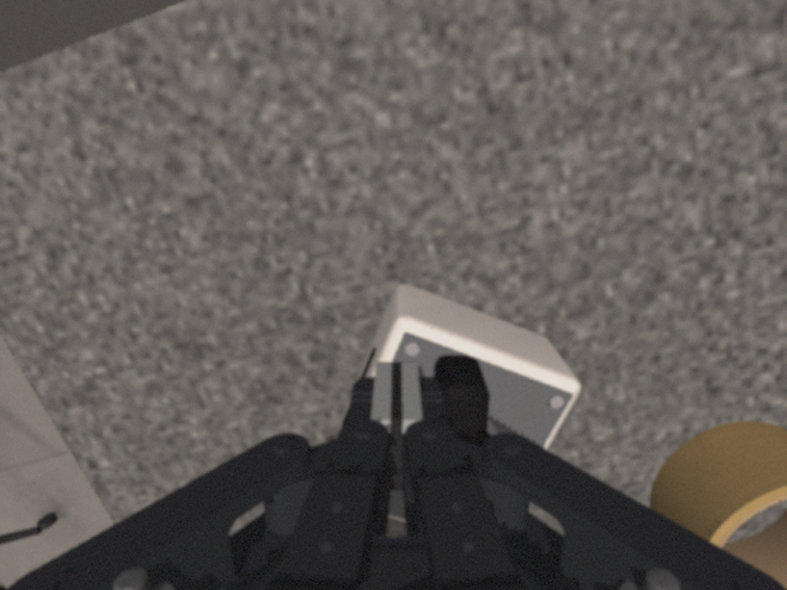

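View pics/s15.png

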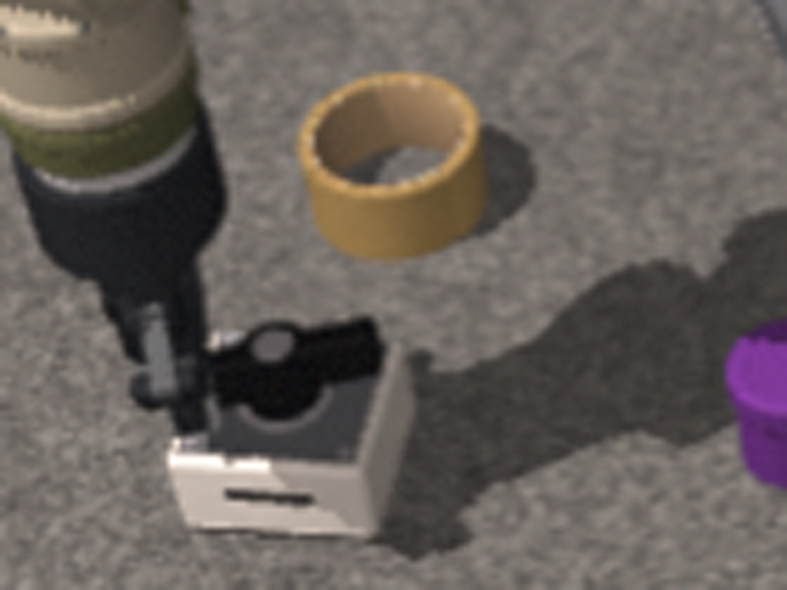

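```bash
python3 -m inch '[[-0.26,-0.6,0,0,0,-7.5,0],[-0.26,-0.5,0,0,0,-7.5,0],[-0.26,-0.48,0,0,0,-7.5,0],[-0.26,-0.48,0,0,0,-7.5,0],[-0.26,-0.48,0,0,0,-7.5,0]]' 
python3 -m inch '[[-0.26,-0.48,0,0,0,-7.5,0],[-0.26,-0.48,0,0,0,-7.5,0],[-0.26,-0.48,0,0,0,-7.5,0],[-0.26,-0.6,0,0,0,-7.5,0],[0,-0.6,0,0,0,-2,0]]' 
python3 -m inch '[[0,-0.6,0,0,0,0,0],[0,-0.5,0,0,0,0,0],[0,0,0,0,0,0,0]]' 
python3 g.py 0.4565 0.398 0.072 141
python3 f.py scene s16 110 200 250 305
```

```text
clock: 24.5
tcp_pos: [0.427, 0.4277, 0.0737]
orientation: [-0.001, 0.57, 0.822, 0.0]
wrist_force: [-5.7, 1.5, 1.4]
finger_gap: -0.0004
clock: 25.0
tcp_pos: [0.4131, 0.4026, 0.0738]
orientation: [0.0, 0.323, 0.946, 0.0]
wrist_force: [0.8, -1.1, 0.2]
finger_gap: -0.0004
clock: 25.3
tcp_pos: [0.406, 0.3938, 0.0741]
orientation: [0.0, 0.326, 0.945, 0.0]
wrist_force: [0.2, -0.0, 0.6]
finger_gap: 0.0001
t 25.3 tcp [0.406  0.3938 0.0741] j [ 0.63  0.39 -0.24  0.94 -0.    1.29] F [ 0.2 -0.   0.6] gap 0.0001
cm in current tool [-3.71  3.44  0.21] rot [0.01 0.01 0.93] | cm after rotating [-3.66  3.5   0.21]
```

View pics/s16.png

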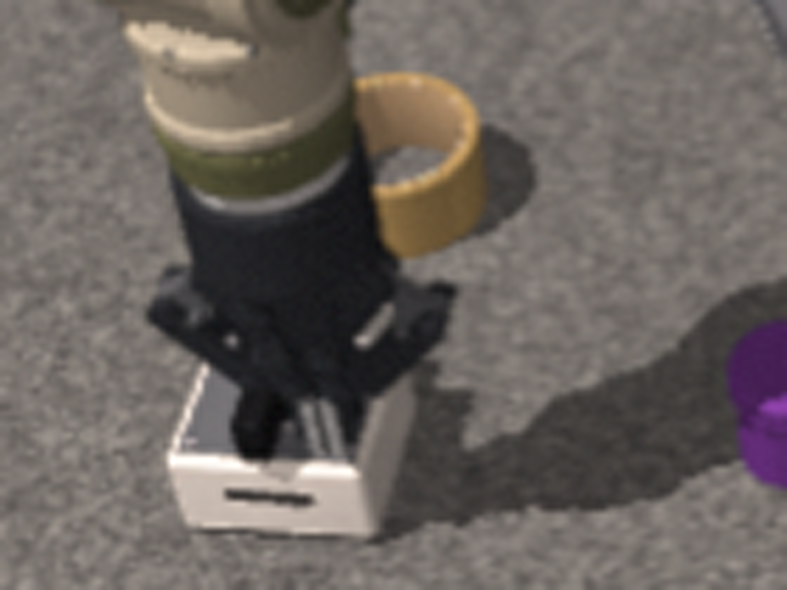

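The knob is back. I'll rise clear, then check it, the tray and the bystanders.

```bash
python3 -m inch '[[0,0,-2,0,0,0,0],[0,0,-4,0,0,0,0],[0,0,-4.5,0,0,0,0],[0,0,-4.5,0,0,0,0],[0,0,-3,0,0,0,0]]' 
python3 -m inch '[[-4.5,0,0,0,0,8,0],[-4.5,0,0,0,0,8,0],[-4,-3,0,0,0,8,0],[-3,-4,0,0,0,8,0],[0,-4,0,0,0,8,0]]' 
python3 -m inch '[[0,-3,0,0,0,8,0],[0,0,0,0,0,0,0],[0,0,0,0,0,0,0]]' 
python3 k2.py; python3 f.py scene s17 110 120 390 310; python3 f.py side s18 170 130 400 310; python3 f.py wrist w17 0 0 560 420; python3 g.py .4 .3 .2 90
```

```text
clock: 25.85
tcp_pos: [0.4072, 0.395, 0.2577]
orientation: [0.001, 0.326, 0.945, 0.002]
wrist_force: [0.6, 0.0, 0.2]
finger_gap: 0.0002
clock: 26.35
tcp_pos: [0.4145, 0.2221, 0.2535]
orientation: [0.001, 0.634, 0.773, -0.0]
wrist_force: [-0.5, 0.8, 0.3]
finger_gap: -0.0002
clock: 26.65
tcp_pos: [0.3842, 0.2191, 0.2547]
orientation: [0.001, 0.682, 0.731, 0.001]
wrist_force: [0.9, -0.3, -0.1]
finger_gap: 0.0001
centre [0.4848 0.375 ] angle 107.0439487610289 len 0.01924159940447995 wid 0.017633917279169298
[0.3214 0.3045 0.09  ]
[0.4055 0.2861 0.09  ]
[0.3625 0.2957 0.09  ]
t 26.85 tcp [0.3848 0.2194 0.2539] j [ 0.34  0.05 -0.22  1.3  -0.    1.84] F [-0.1 -0.1  0.2] gap 0.0002
cm in current tool [7.93 2.07 5.39] rot [ 0.03 -0.    3.98] | cm after rotating [8.06 1.52 5.39]
```

View pics/s17.png

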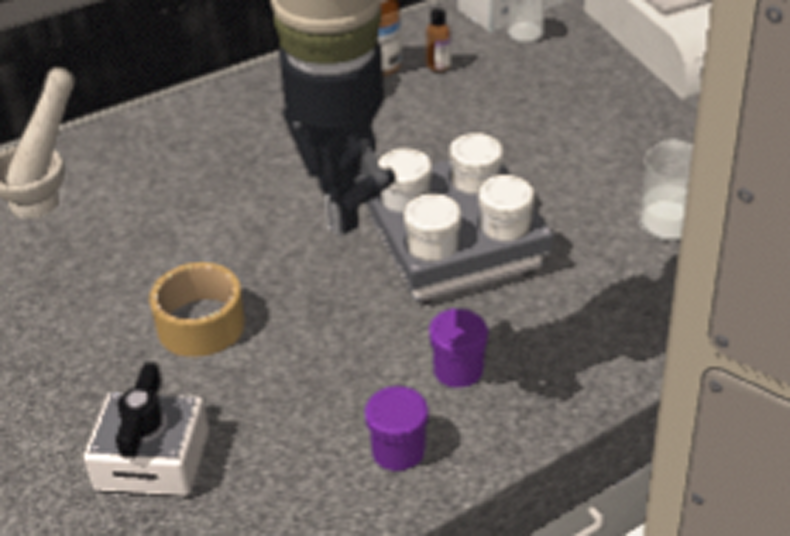

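View pics/s18.png

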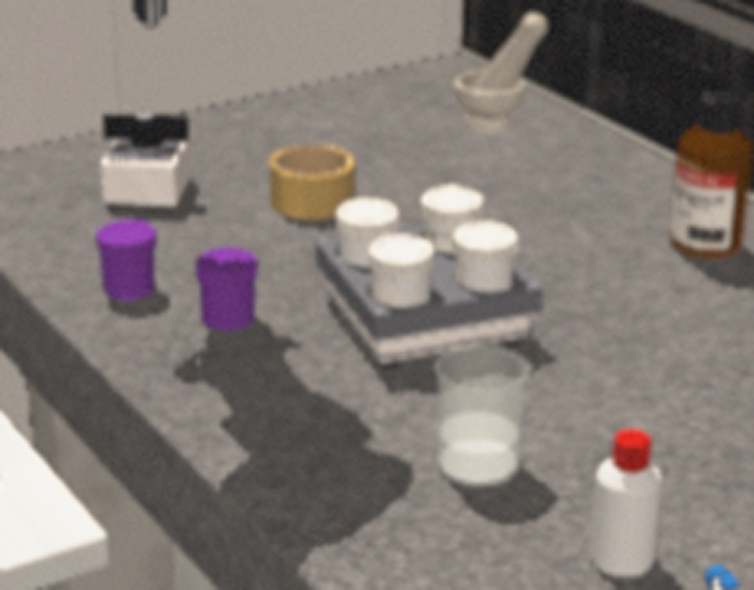

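View pics/w17.png

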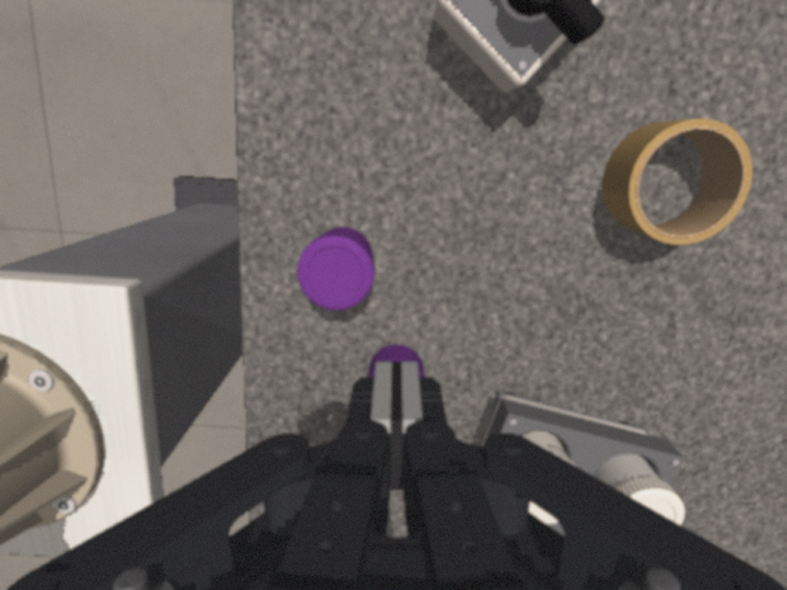

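Run:
```python
from h import *
for c,(x0,y0,x1,y1) in [('scene',(135,240,190,300)),('side',(195,160,235,200))]:
    a=np.load(c+'0.npz')['pixels'].astype(int); p=vision.read_camera(c); b=p['pixels'].astype(int)
    d=abs(a-b).max(-1)
    print(c,'knob diff px>60:',(d[y0:y1,x0:x1]>60).sum(),'mean',d[y0:y1,x0:x1].mean())
    T=Tw(p)
    for l in ['bottle','beaker','tape_roll']:
        for o in tip_of(p,l)[:1]: print(l,np.round(o['location'],1),onz(p,o['location'],0,T).round(3))
    if c=='side':
        print('tape diff',(d[180:200,250:280]>60).sum(),'bottle diff',(d[258:308,348:374]>60).sum())
    else: print('tape diff',(d[212:246,162:198]>60).sum())
```

```text
scene knob diff px>60: 0 mean 3.5327272727272727
beaker [346.  197.2] [ 0.453 -0.232  0.   ]
tape_roll [180.4 235.8] [0.593 0.288 0.   ]
tape diff 0
side knob diff px>60: 183 mean 21.64625
bottle [358.8 298.3] [ 0.466 -0.386  0.   ]
beaker [317.9 272.6] [ 0.449 -0.237  0.   ]
tape_roll [264.3 192.4] [0.59  0.274 0.   ]
tape diff 0 bottle diff 10
```

```bash
python3 -c "
from workcell import workorder,get_state
print(workorder.hand_in(), get_state()['clock'])"
```

```text
the job is handed in; nothing more can be done
the job is handed in; nothing more can be done
```

The tray is full, the knob was turned to its stop and has sprung back, and the job is handed in at about 27 s of the 67 s allowed.

- **Jars:** I lowered both spare white jars into the two empty pockets at (0.578, -0.051) and (0.596, 0.032), letting go only once the weight came off the wrist. Afterwards all four lids read 101.4–101.5 mm high, which is seated to within a millimetre. The two jars already in the tray stayed within a millimetre or so. I left the purple look-alike jars alone.
- **Knob:** I pushed the wing handle clockwise until the force rose to about 17 N and the hand stopped moving, roughly 70° round. I held it for about 1.1 s and followed it back. The scene picture of the start box now matches the one from the start, with no changed pixels.
- **Bystanders:** The tape roll's pixels are unchanged in both views. For the bottle there was a 10-pixel difference in the side view, which I put down to shadow. The beaker and bottle are upright, with positions within about a centimetre of the first readings, which is within the detector's scatter.

**Checks that did not agree:**
- The knob comparison in the side view showed a difference, because the arm blocked that view at the start.
- The last wrist-camera fit of the handle's angle was unusable, because the handle was cut off at the picture's edge.

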